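Empty the jar feeder's tray and hold its spring follower at the fill mark

ROBOT

A 6-joint arm with a two-finger parallel gripper is mounted at the origin on the work surface; the furniture and walls round the work are solid. World frame = base frame: x ahead of the robot, y to its left, z up, the work surface at z = 0. Lengths are in m, angles in rad, forces in N, time in s.
With the tool pointing down it reaches from about 0.35 to 0.925 m from the base axis. Payload 6.4 kg.
Tool frame: the origin (TCP) lies on the centre line of the jaws, within the pads' length; the fingertips stand 19 mm ahead of it and the grasp point (between the pads) is the TCP; z points along the fingers, y is the line along which they close (so a half turn about z gives the same grasp; the last joint's range is limited). The gripper opens to 94 mm and grips with 3 to 60 N. Pads are 16 mm wide; open, the fingers measure 119 mm over their backs; the gripper's body (75 mm by 177 mm) begins 78 mm behind the grasp point.
Start: joints at [1.077, 0.245, 1.558, -0, 1.339, -0.174], TCP at [0.204, 0.617, 0.224] pointing down, gripper open.
Joint ranges: [-3.13, 3.13], [-1.02, 2.26], [0.13, 2.54], [-0.95, 4.09], [0.21, 2.88], [-2.74, 2.74]. Speed limits (rad/s): [2.57, 2.57, 3.14, 3.14, 3.14, 3.14].

INTERFACE

Orientations are given as [roll, pitch, yaw] about the fixed x, y, z axes, in that order (R = Rz(yaw) Ry(pitch) Rx(roll)).
In Python, from workcell import * gives the robot as it stands. The module is installed in compiled form; this text tells all that it offers. Calls block until the motion is done:
- move_to(position, orientation): joint-space move of the TCP to a pose.
- move_l(position, attitude=None, feed=0.15, stop_force=None): straight line of the TCP; attitude=None keeps the orientation; feed is the mean speed in m/s. With stop_force (N) it stops when the force on the tool has changed by that much, and returns True; else False.
- move_joints(angles): joint-space move.
- command_gripper(opening, squeeze=None): finger opening in m; squeeze is the grip in N (None keeps the last); returns when the fingers have stopped.
- pause(seconds).
- ik(position, orientation): joint angles nearest the present ones, or None.
- get_state(): the state.
- get_image(name): name is "scene" or "top" or "wrist"; returns a dict with "frame" (420x560x3 uint8, blue, green, red), "depth" (420x560 float32, m along the optical axis (not along the pixel's ray), 0 where there is no reading), "fx", "fy", "cx", "cy" (pixels), "origin" and "attitude" of the camera in the world; the wrist camera has in their place "tool_from_camera" (4x4, takes a point from camera to tool coordinates, whose origin is the TCP and whose axes are the flange's). Camera axes: x right, y up, looking along -z (the intrinsics and any distortion apply to the point x, -y, -z); pixel columns grow to the right and rows downward; lengths in m; the calibration is good to about 2 mm. A picture is of the moment at which its call begins: read the wrist's pose just before it.
A pose or a line that the arm cannot do raises Unreachable and nothing moves.
- sign_off(): hands the job in; it is judged then, once.
The state is a dict: "t": time; "q": joint angles; "joint_vel": joint speeds; "tau": joint torques, N m; "ee_pos": TCP position; "ee_rot": TCP orientation; "wrist_force": force on the tool from outside, world axes, zero at the start; "wrist_torque": the same for the moment, N m; "opening": finger opening in m; "finger_force": force on a finger pad.
Only numpy, scipy, OpenCV 4.12 (cv2) and the standard library are available. Lean on these libraries where they do the work, as an engineer would, in place of code of your own. Each camera call takes 0.05 s, during which the arm holds its last target. There are 200 camera calls.

TASK

Clear the jar feeder for the next batch: take the two finished white jars out of its steel catch tray and set them down gently, upright, in the blue tote. Then draw the spring-loaded follower (the slide with the yellow pull tab) back along the lane until its yellow pointer lines up with the red fill mark, and finish still holding it there (it springs home if let go) so that I can load new jars. Leave the mark where it is set and do not shift the oil bottle, the black-lidded jar or the mug.

Things in the scene. Friction and masses are not known exactly. Their poses are not given: they have to be found in the camera images.
- feeder: Bench-top jar feeder, fixed to the desk. Origin: centre of its base at desk height; x points to its back, y along the lane away from the head, z up. Base 84 (x) x 312 (y) mm. White head housing with a small screen: x -40..40, y -155..-45, top at z 92 mm. Open aluminium lane y -45..153, x -19..19, wall tops at z 46 mm; scale bar along its front to x -29, top z 43.
- tray_floor (a point): Middle of the floor of the feeder's steel catch tray (6 mm above the desk; axes as the feeder's), in front of head and lane. Tray 90 (x) x 110 (y) mm outside, walls 3 mm thick that stand 12 mm above this floor. A low sloping chute, 18 mm high above this floor, joins the right end of its back edge to the head, whose front face is 75 mm behind this point.
- jar_a: Finished sample jar, white plastic with a white screw lid, closed and full; 25 mm diameter, 37 mm tall. Origin: centre of its underside; z up. It stands in the catch tray; its neighbour stands about 52 mm from it along the feeder's y. The two jars are alike and may be taken in any order.
- jar_b: The other finished sample jar, just like jar_a.
- tote: Blue open plastic tote, loose, 0.6 kg. Origin: centre of its underside; x along its length, z up. Outside 120 (x) x 100 (y) x 46 (z) mm plus grips to x +-65, walls 3 mm; it stands on low corner feet, the top of its floor is 8 mm above the desk.
- follower (a joint): Follower's travel along the lane in m: 0 = home against the head, grows as it is drawn away from the head (along the feeder's +y), stop at 0.11. A spring always pulls it home with about 7.5 N at 0, rising to 10.5 N at 0.1. It lines up with the red mark when this equals mark_rider.
- pull_tab (a point): Yellow upright pull tab on the follower; origin in its middle, 80 mm above the desk, axes as the feeder's. 12 mm thick along the lane (y), 32 mm wide (x), z 56 to 102 mm above the desk, a narrower neck below. Lane and follower beside it stay under z 53 mm; the head is 70 mm from it when the follower is home. Can be pinched from above, fingers closing along the lane. Moves with the follower.
- pointer (a point): Tip of the follower's yellow pointer, a 4 mm wide bar that reaches over the lane's front wall at z 50 mm, 35 mm from the pull tab on the head's side. It moves with the follower.
- fill_mark (a point): End of the 4 mm wide red fin on the red fill-mark rider (16 x 16 x 20 mm) that is clamped by friction on the scale bar, in front of the lane; the fin's top is at z 52 mm. Its place along the lane is where the pointer must be. Its frame is parallel to the feeder's.
- mark_rider (a joint): Where the red fill mark is set along the scale: the travel of the follower in m (0.04 to 0.08) at which pointer and mark line up. Must not be pushed along.
- amber_bottle: Amber immersion-oil bottle with black cap, 27 mm diameter, 67 mm tall, standing behind the feeder. Origin: centre of its underside. Leave alone.
- objective_tin: Clear plastic jar with a black lid, 45 mm diameter, 62 mm tall, standing between the robot and the tote. Origin: centre of its underside. Leave alone.
- mug: Dark grey and white mug, 82 mm wide, 114 mm with its handle, 97 mm tall, standing to the left of the tote, beyond it. Origin: under its middle. Leave alone.
- desk_point (a point): Fixed point on the desk amid the work. Furniture round it (world, m): the monitor's upright screen stands between arm and work, in plan from (0.13, -0.14) to (0.37, 0.28), z 0.10 to 0.52: keep the elbow right of its right edge, not over it. Wall trunking: front x 0.63, z 0.11 to 0.24. Shelf: underside z 0.71 over x > 0.46, y < -0.41. Boxes 0.34 tall on the left, y > 0.47.

How it is judged:
By the outcome, as a careful person would: the job done as asked, in the order asked, and still so for the second after the job is handed in, while the arm keeps its last pose, push and grip.
It also fails if it takes over 67 s, if anything falls off the work surface, if the arm or the gripper's body presses on something with over 40 N, if the wrist force passes 120 N, or if a joint passes its speed limit or range.

## Working session

There is one attempt and no reset: what is moved stays moved. The work goes in short steps, each a Python script; the robot and the scene stay as the last script left them, time stands still between calls to the robot, and variables do not carry over. Pictures are saved under pics/ and viewed, at most 10 in all, crops included, and the job is handed in when it is done.

```bash
mkdir -p pics; ls; cat > h.py <<'E'
from workcell import *
import numpy as np, cv2
from scipy.spatial.transform import Rotation as R
def cam(name):
    s=get_state(); im=get_image(name)
    if name=="wrist":
        T=np.eye(4); T[:3,:3]=R.from_euler('xyz',s['ee_rot']).as_matrix(); T[:3,3]=s['ee_pos']
        im['T']=T@np.array(im['tool_from_camera'])
    else:
        T=np.eye(4); a=np.array(im['attitude'])
        T[:3,:3]=a if a.shape==(3,3) else R.from_euler('xyz',a).as_matrix()
        T[:3,3]=im['origin']; im['T']=T
    return im
def ray(im,u,v):
    d=np.array([(u-im['cx'])/im['fx'],-(v-im['cy'])/im['fy'],-1.0])
    return im['T'][:3,3], im['T'][:3,:3]@d
def onz(im,u,v,z):
    o,d=ray(im,u,v); return o+d*(z-o[2])/d[2]
def cloud(im):
    v,u=np.mgrid[:420,:560]; z=im['depth']
    P=np.stack([(u-im['cx'])/im['fx']*z,-(v-im['cy'])/im['fy']*z,-z],-1)
    return P@im['T'][:3,:3].T+im['T'][:3,3]
def proj(im,p):
    c=im['T'][:3,:3].T@(np.asarray(p)-im['T'][:3,3]); return im['cx']-im['fx']*c[0]/c[2], im['cy']+im['fy']*c[1]/c[2]
E
python3 - <<'E'
from h import *
import pickle
for n in ("scene","top"):
    im=cam(n); cv2.imwrite(f"pics/{n}.png",im['frame']); pickle.dump(im,open(n+'.pkl','wb'))
    print({k:v for k,v in im.items() if k not in('frame','depth')}, (im['depth']>0).mean())
print(get_state())
E
```

```text
pics
{'fx': 543.9796456559093, 'fy': 543.9796456559093, 'cx': 276.28224449712513, 'cy': 205.7727650190994, 'origin': array([ 0.62986672, -1.04979877,  0.64037927]), 'attitude': array([ 0.98834909, -0.01190278,  0.25499159]), 'T': array([[ 0.96759687, -0.14836658,  0.20431264,  0.62986672],
       [ 0.2522194 ,  0.52977582, -0.80976722, -1.04979877],
       [ 0.0119025 ,  0.83505984,  0.55003035,  0.64037927],
       [ 0.        ,  0.        ,  0.        ,  1.        ]])} 0.9802423469387755
{'fx': 446.03676509129394, 'fy': 446.03676509129394, 'cx': 278.8516584078695, 'cy': 213.05146322590983, 'origin': array([ 0.26557939, -0.24230802,  1.02666852]), 'attitude': array([ 0.16977036,  0.00394395, -1.55590239]), 'T': array([[ 0.01489327,  0.9855242 , -0.16887938,  0.26557939],
       [-0.99988131,  0.014013  , -0.00640314, -0.24230802],
       [-0.00394394,  0.1689547 ,  0.98561593,  1.02666852],
       [ 0.        ,  0.        ,  0.        ,  1.        ]])} 0.9958630952380952
{'t': 0.1, 'q': array([ 1.07692101e+00,  2.45702787e-01,  1.55885440e+00,  1.39057237e-05,
        1.33870989e+00, -1.74097920e-01]), 'joint_vel': array([-5.56048644e-06,  3.05353389e-06, -4.51031146e-03,  1.32091552e-03,
        2.32730628e-04, -1.18972380e-03]), 'tau': array([-2.05010560e-04, -4.16916382e+01, -3.15525770e+01,  6.86825998e-02,
        3.10301513e-02, -5.61619026e-05]), 'ee_pos': array([0.2040824 , 0.61660947, 0.22350231]), 'ee_rot': array([-3.13994589e+00, -3.03365358e-04,  2.82181180e+00]), 'wrist_force': array([ 0.24861704, -0.26888747, -0.06320179]), 'wrist_torque': array([-0.02232419,  0.00654039, -0.0026211 ]), 'finger_force': 0.0, 'opening': 0.09402634411221097}
```

View pics/scene.png

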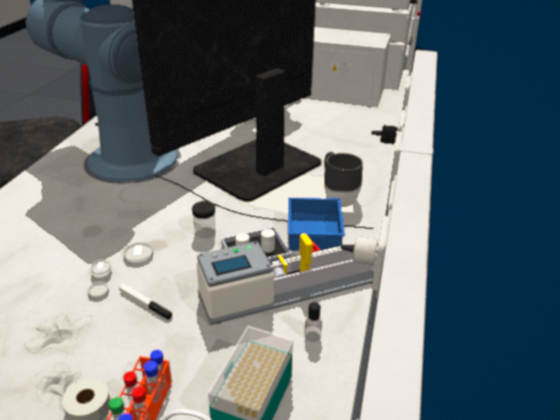

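View pics/top.png

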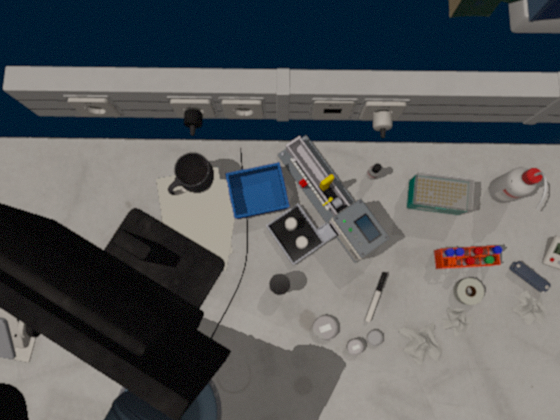

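The scene view shows the head at (235,280), tab (306,252), tote (315,222) and jars (242,240), (268,240). The top view has jars at (291,224) and (302,242), tote (258,190), tab (327,182), pointer (330,201), red rider (303,183), tin (280,285) and mug (193,173).

```bash
cat > m.py <<'E'
from h import *
import pickle
for n,roi in (("scene",(190,340,170,390)),("top",(130,270,210,400))):
    im=pickle.load(open(n+'.pkl','rb')); C=cloud(im)
    hsv=cv2.cvtColor(im['frame'],cv2.COLOR_BGR2HSV); H,S,V=cv2.split(hsv)
    ms={'yel':(H>20)&(H<35)&(S>150)&(V>90),'red':((H<8)|(H>172))&(S>150)&(V>80),'blue':(H>100)&(H<120)&(S>140)&(V>50)}
    for k,m in ms.items():
        q=np.zeros_like(m); q[roi[0]:roi[1],roi[2]:roi[3]]=m[roi[0]:roi[1],roi[2]:roi[3]]
        N,L,st,ce=cv2.connectedComponentsWithStats(q.astype(np.uint8))
        for i in range(1,N):
            if st[i,4]>=6:
                P=C[L==i]; print(n,k,st[i],ce[i].round(1),'med',np.median(P,0).round(3),'lo',np.percentile(P,3,axis=0).round(3),'hi',np.percentile(P,97,axis=0).round(3))
    if n=='top':
        m=(V>150)&(S<60); q=np.zeros_like(m); q[205:262,270:325]=m[205:262,270:325]
        N,L,st,ce=cv2.connectedComponentsWithStats(q.astype(np.uint8))
        for i in range(1,N):
            if st[i,4]>=15: print('jar?',st[i],ce[i].round(1),np.median(C[L==i],0).round(3),onz(im,*ce[i],0.043).round(4))
        for z,(u,v) in {('tin',.062):(280,285),('mug',.097):(197,172),('bot',.067):(377,170)}.items(): print(z,onz(im,u,v,z[1]).round(3))
        # tote: minAreaRect of blue points on rim
        bm=ms['blue']; bm[:, :210]=0; bm[:,300:]=0; bm[:150]=0;bm[230:]=0
        P=C[bm]; r=P[P[:,2]>.036]; print('tote',cv2.minAreaRect((r[:,:2]*1000).astype(np.float32)),np.percentile(P[:,2],[2,10,50,90,98]))
        # head top
        m=(abs(C[...,2]-.092)<.006)&(C[...,0]>.15)&(C[...,0]<.45); vv,uu=np.nonzero(m); k=(uu>325)&(uu<390)&(vv>190)&(vv<262)
        r=C[m][k]; print('head',len(r),cv2.minAreaRect((r[:,:2]*1000).astype(np.float32)),r.mean(0))
E
python3 m.py
python3 - <<'E'
import cv2
a=cv2.imread('pics/top.png')[130:270,220:400]
b=cv2.imread('pics/scene.png')[190:330,190:390]
a=cv2.resize(a,None,fx=3,fy=3,interpolation=2); b=cv2.resize(b[:, :],(420,294),interpolation=2)
cv2.imwrite('pics/topcrop.png',a)
E
```

```text
scene yel [300 234  12  37 376] [304.9 251.8] med [ 0.502 -0.344  0.079] lo [ 0.491 -0.352  0.038] hi [ 0.512 -0.329  0.102]
scene yel [278 254  10  20  59] [283.  263.1] med [ 0.467 -0.348  0.049] lo [ 0.444 -0.353  0.011] hi [ 0.472 -0.289  0.053]
scene red [313 242   7  10  37] [315.2 247.1] med [ 0.51  -0.289  0.047] lo [ 0.504 -0.297  0.02 ] hi [ 0.515 -0.244  0.053]
scene blue [ 288  199   56   51 2320] [315.6 221.1] med [ 0.491 -0.157  0.02 ] lo [ 0.436 -0.251  0.006] hi [ 0.543 -0.118  0.047]
scene blue [215 260  15   8  29] [220.7 263.2] med [ 0.383 -0.426  0.092] lo [ 0.375 -0.436  0.091] hi [ 0.392 -0.415  0.094]
top yel [319 174  15  16 121] [326.3 181.4] med [ 0.495 -0.337  0.1  ] lo [ 0.487 -0.352  0.045] hi [ 0.509 -0.324  0.105]
top yel [323 197  10   9  29] [328.2 200.3] med [ 0.464 -0.348  0.05 ] lo [ 0.454 -0.357  0.025] hi [ 0.476 -0.334  0.054]
top red [299 179   8   9  45] [302.6 182.8] med [ 0.503 -0.289  0.047] lo [ 0.497 -0.296  0.038] hi [ 0.512 -0.28   0.054]
top blue [ 226  163   63   55 2506] [257.1 190.5] med [ 0.492 -0.185  0.009] lo [ 0.434 -0.245  0.0
[... 243 characters left out ...]

jar? [318 227   7  12  45] [322.  232.1] [ 0.397 -0.336  0.013] [ 0.3926 -0.3324  0.043 ]
jar? [297 237  10  11  90] [301.3 241.8] [ 0.37  -0.286  0.044] [ 0.3703 -0.2866  0.043 ]
jar? [270 243  12  19 125] [273.8 255. ] [ 0.341 -0.224 -0.   ] [ 0.3403 -0.2261  0.043 ]
('tin', 0.062) [ 0.275 -0.241  0.062]
('mug', 0.097) [ 0.512 -0.059  0.097]
('bot', 0.067) [ 0.53  -0.452  0.067]
tote ((401.34674072265625, -206.05357360839844), (280.9444274902344, 124.5055923461914), 13.387398719787598) [0.00466418 0.00610748 0.00893737 0.04567152 0.04842312]
head 1705 ((396.55816650390625, -409.5227355957031), (105.70581817626953, 76.2299575805664), 35.34677505493164) [ 0.3947256  -0.40932072  0.09084467]
```

View pics/topcrop.png

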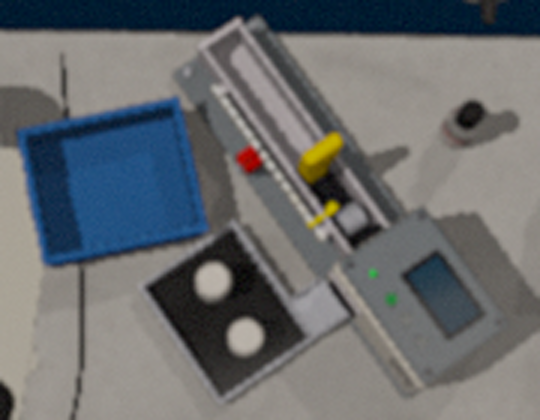

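The crop shows the two jars in the tray, the red rider and the pull tab clearly. The feeder's lane runs along about 35° in the world. Next I need the arm's kinematics, to keep the elbow clear of the monitor.

```bash
cat > fit.py <<'E'
from h import *
from scipy.optimize import least_squares
rng=np.random.default_rng(0); D=[]
s=get_state(); D.append((s['q'],s['ee_pos'],s['ee_rot']))
for i in range(400):
    r=rng.uniform(.3,.9); a=rng.uniform(-1.5,1.8); p=[r*np.cos(a),r*np.sin(a),rng.uniform(.05,.5)]
    o=[np.pi+rng.uniform(-.6,.6),rng.uniform(-.6,.6),rng.uniform(-3,3)]
    q=ik(p,o)
    if q is not None: D.append((np.array(q),np.array(p),np.array(o)))
print(len(D), get_state()['t'])
Q=np.array([d[0] for d in D]);P=np.array([d[1] for d in D]);O=R.from_euler('xyz',[d[2] for d in D])
print(Q.min(0).round(2),Q.max(0).round(2))
ax='zyyzyz'
import itertools
best=None
def ori(off):
    r=R.identity()
    for i,a in enumerate(ax): r=r*R.from_euler(a,(Q[:,i]+off[i]))
    return r
for axs in ('zyyzyz','zyyyzy','zyyyyz'):
  for sg in itertools.product((1,-1),repeat=5):
    sg=(1,)+sg
    r=R.identity()
    for i,a in enumerate(axs): r=r*R.from_euler(a,sg[i]*Q[:,i])
    E=r.inv()*O; e=(E*E[0].inv()).magnitude().mean()
    if best is None or e<best[0]: best=(e,axs,sg,E[0].as_matrix().round(3))
print(best)
e,axs,sg,E0=best
rr=[];r=R.identity()
A=[np.tile(np.eye(3),(len(Q),1,1))]
for i,a in enumerate(axs): r=r*R.from_euler(a,sg[i]*Q[:,i]); A.append(r.as_matrix())
M=np.concatenate(A,2).reshape(-1,21); b=P.reshape(-1)
x,res,rank,_=np.linalg.lstsq(M,b,rcond=None)
print(x.reshape(7,3).round(4),rank,np.abs(M@x-b).max())
np.savez('data.npz',Q=Q,P=P,O=O.as_rotvec())
E
python3 fit.py
```

```text
320 0.1
[-1.84 -0.96  0.22 -0.84  0.26 -2.7 ] [1.76 1.21 2.48 0.83 2.47 2.73]
(np.float64(6.931054930707864e-16), 'zyyzyz', (1, 1, 1, 1, 1, 1), array([[ 0., -1., -0.],
       [ 1.,  0.,  0.],
       [-0., -0.,  1.]]))
[[-0.     -0.      0.1367]
 [-0.      0.0375  0.1368]
 [-0.      0.0375  0.4198]
 [ 0.0662  0.0375  0.2844]
 [ 0.      0.      0.2844]
 [-0.      0.      0.1305]
 [ 0.      0.      0.1305]] 15 8.881784197001252e-16
```

```bash
cat > g.py <<'E'
from h import *
import pickle
im=pickle.load(open('scene.pkl','rb')); C=cloud(im)[:200,:330].reshape(-1,3); 
im2=pickle.load(open('top.pkl','rb')); T=cloud(im2).reshape(-1,3)
q=get_state()['q']; A=C@R.from_euler('z',q[0]).as_matrix()   # arm frame
n=np.array([.868,-.496]); e=np.array([.496,.868])
for nm,X in(('scene',C),('top',T)):
    d=(X[:,:2]-[.13,-.14])@n; l=(X[:,:2]-[.13,-.14])@e
    m=(X[:,2]>.14)&(X[:,2]<.6)&(abs(d)<.07)&(l>-.03)&(l<.55); print(nm,'screen',m.sum(),np.percentile(d[m],[1,50,99]).round(3),np.percentile(l[m],[1,99]).round(3),np.percentile(X[m,2],[1,99]).round(3))
for z in np.arange(.05,.95,.05):
    m=(abs(A[:,2]-z)<.01)&(np.hypot(A[:,0],A[:,1])<.6)&(np.hypot(C[:,0]-.25,C[:,1]-.07)>.28)
    m&=~((C[:,0]>.1))
    if m.sum()>5: print(z.round(2),m.sum(),'x',np.percentile(A[m,0],[2,50,98]).round(3),'y',np.percentile(A[m,1],[2,50,98]).round(3))
# tote
hsv=cv2.cvtColor(im2['frame'],cv2.COLOR_BGR2HSV); H,S,V=cv2.split(hsv)
m=((H>100)&(H<120)&(S>140)&(V>50)).astype(np.uint8); m[:150]=0; m[230:]=0; m[:,:215]=0; m[:,300:]=0
c=max(cv2.findContours(m,0,2)[0],key=cv2.contourArea)[:,0].astype(float)
P=np.array([onz(im2,u,v,.046)[:2] for u,v in c])*1000
print('tote rim',cv2.minAreaRect(P.astype(np.float32)), cv2.boxPoints(cv2.minAreaRect(P.astype(np.float32))).round(0).tolist())
E
python3 g.py
```

```text
scene screen 18702 [-0.003  0.064  0.069] [0.004 0.479] [0.143 0.405]
top screen 24861 [-0.009  0.034  0.065] [0.004 0.382] [0.194 0.517]
0.05 220 x [-0.07  -0.062  0.162] y [-0.04  -0.     0.463]
0.1 139 x [-0.067 -0.063 -0.056] y [-0.038 -0.015  0.026]
0.15 129 x [-0.066 -0.062 -0.055] y [-0.034 -0.014  0.02 ]
0.2 153 x [-0.067 -0.062 -0.054] y [-0.035 -0.015  0.028]
0.25 481 x [-0.064 -0.058 -0.05 ] y [-0.033  0.101  0.265]
0.3 743 x [-0.064 -0.056 -0.046] y [-0.031  0.12   0.266]
0.35 254 x [-0.062 -0.045  0.006] y [-0.027  0.006  0.209]
tote rim ((485.0543212890625, -185.71945190429688), (106.72700500488281, 125.08494567871094), 12.482251167297363) [[419.0, -136.0], [446.0, -258.0], [551.0, -235.0], [524.0, -113.0]]
```

```bash
cat >> h.py <<'E'
YF=np.array([.8157,.5785,0]); XF=np.array([.5785,-.8157,0]); Z=np.array([0,0,1.])
def rpy(close,tilt,az=None):
    """tool down, y_tool along `close`; wrist leaned by tilt toward close x z ... (about the closing axis)"""
    y=np.asarray(close)/np.linalg.norm(close); z=-Z; M=np.stack([np.cross(y,z),y,z],1)
    return (R.from_rotvec(y*tilt)*R.from_matrix(M)).as_euler('xyz')
def chain(q):
    rz=R.from_euler('z',q[0]); r2=rz*R.from_euler('y',q[1]); r3=r2*R.from_euler('y',q[2]); r4=r3*R.from_euler('z',q[3]); r6=r4*R.from_euler('y',q[4])
    b=np.array([0,0,.2734]); S=b+rz.apply([0,.2,0]); E=S+r2.apply([0,0,.4198]); E1=E+r2.apply([0,.065,0]); E2=E+r2.apply([0,-.14,0])
    F=b+r2.apply([0,.1125,.4198])+r3.apply([.0662,0,0]); W=F+r3.apply([0,0,.5688]); T=W+r6.apply([0,0,.261])
    return [('up',S,E,.065),('elb',E1,E2,.065),('fore',F,W,.06),('tool',W,T-(T-W)*.3,.1),('tip',T-(T-W)*.3,T+(T-W)*.07,.06)],T
def clear(q):
    out={}
    for n,a,b,r in chain(q)[0]:
        p=a+np.linspace(0,1,40)[:,None]*(b-a); v=p[:,:2]-[.13,-.14]
        w=np.stack([v@[.868,-.496]-.03,v@[.496,.868]-.242,p[:,2]-.31],1)
        o=np.abs(w)-[.04,.242,.21]; out[n]=round(float((np.linalg.norm(np.maximum(o,0),axis=1)+np.minimum(o.max(1),0)).min()-r),3)
    return out
E
python3 - <<'E'
from h import *
print(chain(get_state()['q'])[1],clear(get_state()['q']))
from itertools import product
def show(n,p,c,ts):
    for t in ts:
        for s in (1,-1):
            o=rpy(s*np.array(c),s*t); q=ik(p,o)
            if q is not None: print(n,t,s,np.round(q,2),clear(q),(np.array(p)-.261*R.from_euler('xyz',o).as_matrix()[:,2]).round(2))
            else: print(n,t,s,None)
ex=np.array([np.cos(.218),np.sin(.218),0]); 
show('jarA',[.412,-.262,.041],XF,(0,-.3,.3)); show('jarAy',[.412,-.262,.041],YF,(0,-.3,.3))
show('tote',[.485,-.186,.043],[-.217,.976,0],(0,-.3,.3)); show('toteY',[.485,-.186,.043],[.976,.217,0],(0,-.3,.3))
show('tab',[.499,-.338,.08],YF,(0,-.5,.5)); show('tabE',[.552,-.3,.08],YF,(0,-.35,-.5,.35,.5))
E
```

```text
[0.20417048 0.61656212 0.22343731] {'up': 0.307, 'elb': 0.219, 'fore': 0.235, 'tool': 0.267, 'tip': 0.307}
jarA 0 1 [-0.8   0.13  2.07 -0.    0.94  0.15] {'up': 0.021, 'elb': 0.111, 'fore': -0.081, 'tool': 0.135, 'tip': 0.175} [ 0.41 -0.26  0.3 ]
jarA 0 -1 None
jarA -0.3 1 [-0.65  0.22  1.99 -0.33  1.05  0.49] {'up': 0.024, 'elb': 0.104, 'fore': -0.072, 'tool': 0.145, 'tip': 0.181} [ 0.47 -0.22  0.29]
jarA -0.3 -1 [-0.65  0.22  1.99 -0.33  1.05 -2.65] {'up': 0.024, 'elb': 0.104, 'fore': -0.072, 'tool': 0.145, 'tip': 0.181} [ 0.47 -0.22  0.29]
jarA 0.3 1 [-0.97  0.1   2.13  0.37  0.95 -0.24] {'up': -0.001, 'elb': 0.107, 'fore': -0.086, 'tool': 0.106, 'tip': 0.165} [ 0.35 -0.31  0.29]
jarA 0.3 -1 None
jarAy 0 1 [-0.8   0.13  2.07  0.    0.94 -1.42] {'up': 0.021, 'elb': 0.111, 'fore': -0.081, 'tool': 0.135, 'tip': 0.175} [ 0.41 -0.26  0.3 ]
jarAy 0 -1 [-0.8   0.13  2.07 -0.    0.94  1.73] {'up': 0.021, 'elb': 0.111, 'fore': -0.081, 'tool': 0.135, 'tip': 0.175} [ 0.41 -0.26  0.3 ]
jarAy -0.3 1 [-0.77 -0.01  2.25 -0.09  0.61 -1.32] {'up': 0.058, 'elb': 0.141, 'fore': -0.095, 'tool': 0.065
[... 3759 characters left out ...]
[-0.61  0.18  1.99 -0.33  0.52  2.17] {'up': 0.042, 'elb': 0.117, 'fore': -0.073, 'tool': 0.162, 'tip': 0.282} [ 0.48 -0.2   0.31]
tabE 0.35 1 [-0.71  0.54  1.48  0.08  1.46 -1.35] {'up': -0.072, 'elb': 0.047, 'fore': -0.032, 'tool': 0.3, 'tip': 0.312} [ 0.6  -0.37  0.33]
tabE 0.35 -1 [-0.71  0.54  1.48  0.08  1.46  1.79] {'up': -0.072, 'elb': 0.047, 'fore': -0.032, 'tool': 0.3, 'tip': 0.312} [ 0.6  -0.37  0.33]
tabE 0.5 1 [-0.72  0.63  1.38  0.11  1.62 -1.36] {'up': -0.089, 'elb': 0.027, 'fore': -0.037, 'tool': 0.31, 'tip': 0.309} [ 0.62 -0.4   0.31]
tabE 0.5 -1 [-0.72  0.63  1.38  0.11  1.62  1.78] {'up': -0.089, 'elb': 0.027, 'fore': -0.037, 'tool': 0.31, 'tip': 0.309} [ 0.62 -0.4   0.31]
```

```bash
cat > s.py <<'E'
from h import *
import pickle
for nm in ('scene','top'):
    im=pickle.load(open(nm+'.pkl','rb')); X=cloud(im).reshape(-1,3)
    d=(X[:,:2]-[.13,-.14])@[.868,-.496]; l=(X[:,:2]-[.13,-.14])@[.496,.868]
    for z in (.08,.11,.15,.2,.25,.3,.35,.4,.45,.5,.53,.56):
        m=(abs(X[:,2]-z)<.012)&(abs(d)<.2)&(l>-.12)&(l<.6)
        if m.sum()>20: print(nm,z,m.sum(),'d',np.percentile(d[m],[1,10,50,90,99]).round(3),'l',np.percentile(l[m],[1,10,99]).round(3))
im=cv2.imread('pics/scene.png')[:220,:340]; cv2.imwrite('pics/arm.png',cv2.resize(im,None,fx=2.3,fy=2.3))
E
python3 s.py
```

```text
scene 0.08 757 d [-0.195 -0.164 -0.116  0.118  0.121] l [-0.011 -0.007  0.277]
scene 0.11 1868 d [-0.188 -0.139  0.015  0.116  0.12 ] l [-0.008  0.005  0.479]
scene 0.15 2131 d [-0.184 -0.136  0.015  0.114  0.12 ] l [-0.007  0.005  0.481]
scene 0.2 2057 d [-0.187 -0.139  0.03   0.116  0.12 ] l [-0.008  0.005  0.48 ]
scene 0.25 2633 d [-0.184 -0.102  0.064  0.069  0.117] l [-0.006  0.005  0.477]
scene 0.3 2722 d [-0.182 -0.125  0.058  0.067  0.069] l [-0.006  0.004  0.478]
scene 0.35 3056 d [-0.194 -0.162  0.048  0.067  0.069] l [-0.002  0.012  0.403]
scene 0.4 1092 d [-0.005  0.013  0.033  0.067  0.069] l [0.003 0.006 0.204]
top 0.08 441 d [-0.199 -0.189 -0.17   0.094  0.116] l [0.003 0.017 0.45 ]
top 0.11 256 d [-0.186 -0.176  0.014  0.112  0.116] l [0.002 0.013 0.434]
top 0.15 175 d [-0.13   0.013  0.014  0.116  0.116] l [0.002 0.013 0.267]
top 0.2 329 d [0.005 0.013 0.064 0.114 0.116] l [0.002 0.019 0.396]
top 0.25 1202 d [0.013 0.014 0.089 0.111 0.115] l [0.005 0.067 0.394]
top 0.3 1213 d [-0.131 -0.104  0.014  0.064  0.065] l [0.005 0.038 0.397]
top 0.35 815 d [0.011 0.014 0.064 0.065 0.065] l [0.003 0.029 0.405]
top 0.4 990 d [0.009 0.014 0.064 0.065 0.065] l [0.003 0.028 0.379]
top 0.45 1389 d [0.01  0.014 0.064 0.065 0.065] l [0.003 0.031 0.34 ]
top 0.5 5904 d [0.013 0.014 0.032 0.044 0.047] l [0.009 0.081 0.288]
```

View pics/arm.png

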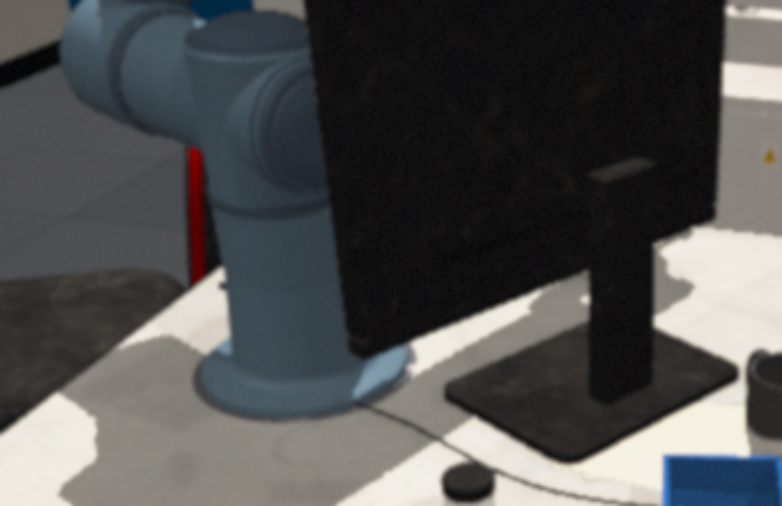

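The crop shows the shoulder housing offset to the left, at about (100,50), and the monitor as a thin panel with a rear bulge and neck. I'll refine the obstacle model and scan for collision-free postures.

```bash
cat >> h.py <<'E'
BOX=[((-.006,.018),(-.004,.488),(.1,.522)),((.016,.068),(.09,.41),(.2,.5)),((.016,.122),(.18,.31),(0,.28))]
def clear(q):
    out={}
    for n,a,b,r in chain(q)[0]:
        p=a+np.linspace(0,1,30)[:,None]*(b-a); v=p[:,:2]-[.13,-.14]
        w=np.stack([v@[.868,-.496],v@[.496,.868],p[:,2]],1); best=9
        for bx in BOX:
            c=np.array([(x+y)/2 for x,y in bx]); h=np.array([(y-x)/2 for x,y in bx]); o=np.abs(w-c)-h
            best=min(best,(np.linalg.norm(np.maximum(o,0),axis=1)+np.minimum(o.max(1),0)).min()-r)
        out[n]=round(float(best),3)
    return out
E
python3 - <<'E'
from h import *
import pickle
im=pickle.load(open('top.pkl','rb')); X=cloud(im).reshape(-1,3); d=(X[:,:2]-[.13,-.14])@[.868,-.496]; l=(X[:,:2]-[.13,-.14])@[.496,.868]
m=(d>.03)&(d<.067)&(X[:,2]>.3)&(X[:,2]<.6)&(l>-.1)&(l<.6); print('bulge l',np.percentile(l[m],[1,5,95,99]).round(3),'z',np.percentile(X[m,2],[1,99]).round(3))
m=(d>.075)&(d<.125)&(X[:,2]>.12)&(l>-.1)&(l<.6); print('neck l',np.percentile(l[m],[1,99]).round(3),'z',np.percentile(X[m,2],[1,99]).round(3))
def scan(p,c,n,tl=1.0):
    res=[]
    # approach directions: a unit wrist direction u (TCP->wrist), u perpendicular to c (tilt about closing axis), or free if c None
    c=np.array(c)/np.linalg.norm(c)
    for t in np.arange(-tl,tl+.01,.1):
      for g in np.arange(-.6,.61,.2):      # second tilt
        y=c*np.cos(g)+Z*np.sin(g)
        M=R.from_euler('xyz',rpy(c,t)); ax=M.as_matrix()[:,0]
        o=(R.from_rotvec(ax*g)*M).as_euler('xyz'); q=ik(p,o)
        if q is None: q=ik(p,(R.from_euler('xyz',o)*R.from_euler('z',np.pi)).as_euler('xyz'))
        if q is not None: k=clear(q); res.append((min(k.values()),round(t,1),round(g,1),np.round(q,2).tolist(),k))
    res.sort(key=lambda r:-r[0])
    for r in res[:3]: print(n,r)
scan([.412,-.262,.041],XF,'jarA x'); scan([.412,-.262,.041],YF,'jarA y')
scan([.37,-.286,.041],XF,'jarB x')
scan([.485,-.186,.043],[-.217,.976,0],'tote')
scan([.499,-.338,.08],YF,'tab'); scan([.552,-.3,.08],YF,'tabE')
E
```

```text
bulge l [0.075 0.077 0.335 0.386] z [0.306 0.507]
neck l [0.209 0.276] z [0.122 0.247]
jarA x (-0.038, np.float64(-0.2), np.float64(0.4), [-0.75, 0.4, 1.79, -0.1, 1.39, 0.29], {'up': -0.038, 'elb': 0.073, 'fore': -0.033, 'tool': 0.161, 'tip': 0.168})
jarA x (-0.039, np.float64(-0.1), np.float64(0.4), [-0.79, 0.38, 1.81, -0.03, 1.36, 0.2], {'up': -0.039, 'elb': 0.076, 'fore': -0.036, 'tool': 0.163, 'tip': 0.168})
jarA x (-0.04, np.float64(-0.3), np.float64(0.4), [-0.71, 0.43, 1.76, -0.17, 1.42, 0.37], {'up': -0.04, 'elb': 0.068, 'fore': -0.034, 'tool': 0.16, 'tip': 0.169})
jarA y (-0.037, np.float64(0.4), np.float64(0.2), [-0.74, 0.4, 1.79, -0.11, 1.39, -1.35], {'up': -0.037, 'elb': 0.073, 'fore': -0.034, 'tool': 0.161, 'tip': 0.169})
jarA y (-0.038, np.float64(0.3), np.float64(-0.2), [-0.92, 0.28, 1.93, 0.22, 1.23, -1.61], {'up': -0.032, 'elb': 0.09, 'fore': -0.038, 'tool': 0.16, 'tip': 0.168})
jarA y (-0.039, np.float64(0.4), np.float64(0.4), [-0.65, 0.46, 1.74, -0.27, 1.44, -1.25], {'up': -0.039, 'elb': 0.063, 'fore': -0.035, 'tool': 0.157, 'tip': 0.17})
jarB x (-0.04, np.float64(-
[... 1224 characters left out ...]
: 0.087, 'fore': -0.024, 'tool': 0.241, 'tip': 0.281})
tab (-0.024, np.float64(-0.0), np.float64(0.4), [-0.62, 0.42, 1.66, -0.4, 1.22, -1.07], {'up': -0.024, 'elb': 0.069, 'fore': -0.023, 'tool': 0.24, 'tip': 0.28})
tabE (-0.02, np.float64(-0.0), np.float64(0.2), [-0.6, 0.42, 1.64, -0.2, 1.17, -1.13], {'up': -0.018, 'elb': 0.071, 'fore': -0.02, 'tool': 0.244, 'tip': 0.281})
tabE (-0.021, np.float64(-0.0), np.float64(0.0), [-0.68, 0.36, 1.7, 0.0, 1.08, -1.29], {'up': -0.015, 'elb': 0.08, 'fore': -0.021, 'tool': 0.242, 'tip': 0.282})
tabE (-0.024, np.float64(-0.0), np.float64(-0.2), [-0.76, 0.32, 1.76, 0.23, 1.03, -1.49], {'up': -0.019, 'elb': 0.085, 'fore': -0.024, 'tool': 0.24, 'tip': 0.28})
```

```bash
cat > br.py <<'E'
from h import *
rng=np.random.default_rng(1); N=3000000
Q=np.stack([rng.uniform(-3.13,3.13,N),rng.uniform(-1.02,2.26,N),rng.uniform(.13,2.54,N)],1)
q1,q2,q3=Q.T; q23=q2+q3
t=.4198*np.sin(q2)+.0662*np.cos(q23)+.5688*np.sin(q23); z=.2734+.4198*np.cos(q2)-.0662*np.sin(q23)+.5688*np.cos(q23)
W=np.stack([t*np.cos(q1)-.1125*np.sin(q1),t*np.sin(q1)+.1125*np.cos(q1),z],1)
for n,p in (('jarA',[.412,-.262,.041]),('tote',[.485,-.186,.043]),('tabE',[.552,-.3,.08])):
    v=W-p; r=np.linalg.norm(v,axis=1); m=(abs(r-.261)<.015)&(v[:,2]>.1)
    out=[]
    for q,vv in zip(Q[m],v[m]):
        k=clear([*q,0,1,0]); out.append((min(k['up'],k['elb'],k['fore']),*q.round(2),*vv.round(2)))
    out=np.array(out); print(n,len(out),'back branch',(abs(out[:,1])>1.6).sum()); print(out[np.argsort(-out[:,0])[:6]])
    b=out[abs(out[:,1])>1.6]; print('back best',b[np.argsort(-b[:,0])[:3]])
E
python3 br.py
```

```text
jarA 5431 back branch 0
[[-0.034 -0.67   0.43   1.74   0.13  -0.03   0.24 ]
 [-0.034 -0.69   0.42   1.76   0.12  -0.03   0.24 ]
 [-0.034 -0.79   0.36   1.81   0.08  -0.07   0.25 ]
 [-0.034 -0.66   0.42   1.75   0.13  -0.02   0.24 ]
 [-0.034 -0.77   0.37   1.8    0.09  -0.06   0.25 ]
 [-0.034 -0.8    0.35   1.82   0.07  -0.07   0.25 ]]
back best []
tote 5479 back branch 0
[[-0.031 -0.68   0.41   1.75   0.06  -0.1    0.24 ]
 [-0.031 -0.58   0.47   1.68   0.1   -0.07   0.24 ]
 [-0.031 -0.58   0.46   1.69   0.1   -0.06   0.24 ]
 [-0.032 -0.59   0.43   1.7    0.09  -0.07   0.25 ]
 [-0.032 -0.58   0.45   1.69   0.1   -0.06   0.25 ]
 [-0.032 -0.63   0.42   1.73   0.08  -0.09   0.25 ]]
back best []
tabE 3831 back branch 0
[[-0.017 -0.61   0.38   1.65   0.03   0.03   0.27 ]
 [-0.017 -0.67   0.37   1.66   0.02  -0.     0.27 ]
 [-0.018 -0.58   0.42   1.61   0.06   0.04   0.27 ]
 [-0.018 -0.7    0.32   1.72  -0.01  -0.01   0.27 ]
 [-0.018 -0.71   0.34   1.7   -0.01  -0.01   0.27 ]
 [-0.019 -0.66   0.38   1.68   0.01   0.01   0.26 ]]
back best []
```

Every posture is tight against the monitor, so I need the real link shapes. I'll lift the arm and swing it over high, which is checked clear, then measure the links with the top camera's depth.

```bash
cat >> h.py <<'E'
def pathclear(a,b,n=25): return min(min(clear(a+(b-a)*s).values()) for s in np.linspace(0,1,n))
E
python3 - <<'E'
from h import *
import pickle
q0=get_state()['q']; A=np.array([1.077,-.3,1.4,0,2.04,-.174]); B=A.copy(); B[0]=-.75; B[5]=-1.4
print(pathclear(q0,A),pathclear(A,B))
if min(pathclear(q0,A),pathclear(A,B))>.0:
    move_joints(A); move_joints(B); s=get_state(); print(s['t'],s['q'].round(3),s['wrist_force'])
    im=cam('top'); im['q']=s['q']; pickle.dump(im,open('top2.pkl','wb')); sc=cam('scene'); sc['q']=s['q']; pickle.dump(sc,open('scene2.pkl','wb'))
    w=cam('wrist'); pickle.dump(w,open('w1.pkl','wb'))
    cv2.imwrite('pics/t2.png',np.hstack([cv2.resize(x['frame'],(400,300)) for x in (im,w)]))
E
```

```text
0.218 0.012
4.1583 [-0.749 -0.3    1.4    0.     2.04  -1.4  ] [ 1.13512251 -1.06255436  0.41568334]
```

View pics/t2.png

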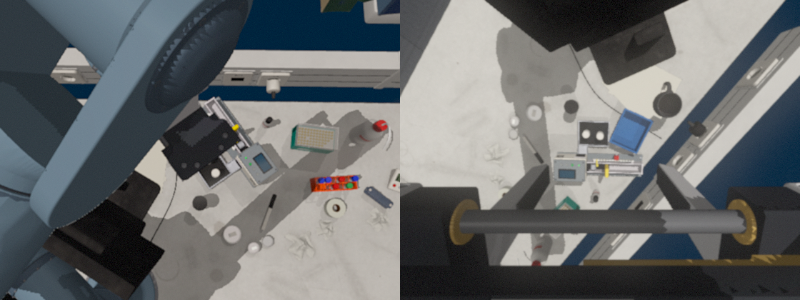

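The view shows the arm entering from the left: a forearm shell in the middle and a thick wrist at about (190,60). Now the link shapes in their own frames.

```bash
cat > lk.py <<'E'
from h import *
import pickle
for f in ('top2','scene2'):
    im=pickle.load(open(f+'.pkl','rb')); q=im['q']; P=cloud(im).reshape(-1,3)
    ok=(im['depth'].ravel()>0)&(P[:,2]>.56); P=P[ok]
    rz=R.from_euler('z',q[0]); r2=rz*R.from_euler('y',q[1]); r3=r2*R.from_euler('y',q[2])
    b=np.array([0,0,.2734]); F=b+r2.apply([0,.1125,.4198])+r3.apply([.0662,0,0])
    L=r3.inv().apply(P-F); U=r2.inv().apply(P-b)
    print(f,len(P))
    for z in np.arange(-.15,.76,.05):
        m=(abs(L[:,2]-z)<.025)&(abs(L[:,0])<.25)&(abs(L[:,1])<.3)
        if m.sum()>20: print('fore z %.2f'%z,m.sum(),'x',np.percentile(L[m,0],[1,50,99]).round(3),'y',np.percentile(L[m,1],[1,50,99]).round(3))
    for z in np.arange(.0,.51,.05):
        m=(abs(U[:,2]-z)<.025)&(abs(U[:,0])<.12)&(U[:,1]>-.1)&(U[:,1]<.4)
        if m.sum()>20: print('up z %.2f'%z,m.sum(),'x',np.percentile(U[m,0],[1,50,99]).round(3),'y',np.percentile(U[m,1],[1,50,99]).round(3))
# lower points, near upper arm
im=pickle.load(open('top2.pkl','rb')); 
E
python3 lk.py; python3 -c "
import cv2,pickle
a=pickle.load(open('top2.pkl','rb'))['frame'];b=pickle.load(open('scene2.pkl','rb'))['frame']
cv2.imwrite('pics/ts2.png',cv2.resize(cv2.hconcat([a[:,:330],b[:,:330]]),(780,496)))"
```

```text
top2 89587
fore z 0.35 380 x [-0.019 -0.01  -0.   ] y [-0.05  -0.049 -0.047]
fore z 0.40 3285 x [-0.033 -0.019  0.005] y [-0.049 -0.046 -0.038]
fore z 0.45 10532 x [-0.04  -0.029  0.132] y [-0.08  -0.044 -0.018]
fore z 0.50 37041 x [-0.042 -0.005  0.131] y [-0.086 -0.034  0.041]
fore z 0.55 27445 x [-0.044 -0.036  0.029] y [-0.066 -0.049  0.04 ]
fore z 0.60 8436 x [-0.043 -0.026  0.018] y [-0.066 -0.058 -0.038]
fore z 0.65 612 x [0.187 0.2   0.211] y [-0.081 -0.069 -0.057]
fore z 0.70 1856 x [0.195 0.223 0.245] y [-0.126 -0.105 -0.076]
scene2 3959
```

View pics/ts2.png

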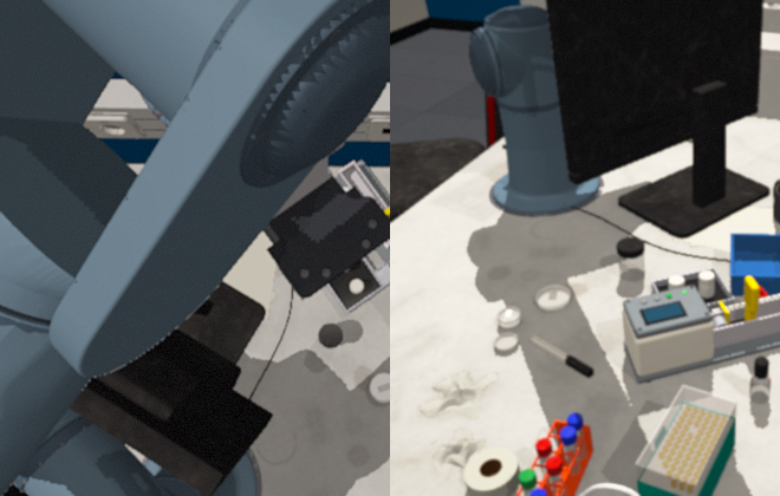

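The picture shows the forearm as an offset shell (plate) alongside a round tube. I'll go to a higher working pose with clearance, where the top camera sees the forearm section that crosses the screen.

```bash
cat > lk2.py <<'E'
from h import *
import pickle,sys
for h in (.38,.34,.3,.26,.22):
    q=np.array(ik([.412,-.262,h],rpy(YF,0))); print(h,q.round(3),clear(q),round(pathclear(get_state()['q'],q),3))
q=np.array(ik([.412,-.262,.30],rpy(YF,0)))
if pathclear(get_state()['q'],q)>.0:
    move_joints(q); s=get_state(); print(s['t'],s['tau'].round(2))
    im=cam('top'); im['q']=s['q']; pickle.dump(im,open('top3.pkl','wb')); cv2.imwrite('pics/t3.png',im['frame'])
    q=s['q']; P=cloud(im).reshape(-1,3); P=P[(im['depth'].ravel()>0)]
    rz=R.from_euler('z',q[0]); r2=rz*R.from_euler('y',q[1]); r3=r2*R.from_euler('y',q[2])
    b=np.array([0,0,.2734]); F=b+r2.apply([0,.1125,.4198])+r3.apply([.0662,0,0]); L=r3.inv().apply(P-F)
    for z in np.arange(-.1,.65,.03):
        m=(abs(L[:,2]-z)<.015)&(abs(L[:,0])<.12)&(abs(L[:,1])<.12)
        if m.sum()>20: print('fore z %.2f'%z,m.sum(),'x',np.percentile(L[m,0],[1,50,99]).round(3),'y',np.percentile(L[m,1],[1,50,99]).round(3))
E
python3 lk2.py
```

```text
0.38 [-0.799 -0.231  1.758  0.     1.615 -1.416] {'up': 0.056, 'elb': 0.188, 'fore': 0.045, 'tool': 0.144, 'tip': 0.184} 0.045
0.34 [-0.799 -0.22   1.819  0.     1.543 -1.416] {'up': 0.056, 'elb': 0.185, 'fore': 0.027, 'tool': 0.144, 'tip': 0.178} 0.027
0.3 [-0.799 -0.201  1.874  0.     1.469 -1.416] {'up': 0.056, 'elb': 0.18, 'fore': 0.009, 'tool': 0.144, 'tip': 0.174} 0.009
0.26 [-0.799 -0.175  1.924  0.     1.393 -1.416] {'up': 0.056, 'elb': 0.174, 'fore': -0.008, 'tool': 0.142, 'tip': 0.174} -0.008
0.22 [-0.799 -0.139  1.967  0.     1.315 -1.416] {'up': 0.056, 'elb': 0.166, 'fore': -0.024, 'tool': 0.135, 'tip': 0.174} -0.024
5.525 [-5.000e-02 -2.352e+01 -3.173e+01 -1.000e-02  8.000e-02 -0.000e+00]
fore z 0.23 1664 x [-0.083 -0.072  0.114] y [-0.036 -0.004  0.119]
fore z 0.26 5961 x [-0.081 -0.071  0.098] y [-0.077 -0.01   0.117]
fore z 0.29 7131 x [-0.077 -0.061  0.117] y [-0.112 -0.024  0.112]
fore z 0.32 4528 x [-0.072 -0.064  0.101] y [-0.102 -0.011  0.044]
fore z 0.35 4035 x [-0.067 -0.059 -0.02 ] y [-0.05  -0.01   0.043]
fore z 0.38 3631 x [-0.062 -0.054 -0.015] y [-0.049 -0.01   0.042]
fore z 0.41 3236 x [-0.056 -0.048 -0.01 ] y [-0.047 -0.009  0.042]
fore z 0.44 3446 x [-0.05  -0.039 -0.002] y [-0.057 -0.009  0.053]
fore z 0.47 3530 x [-0.044 -0.039  0.017] y [-0.057 -0.006  0.054]
fore z 0.50 1662 x [-0.042 -0.04   0.036] y [-0.057  0.04   0.055]
fore z 0.53 3747 x [-0.043 -0.024  0.094] y [-0.06  -0.     0.054]
fore z 0.56 3844 x [-0.044 -0.039  0.085] y [-0.066 -0.008  0.054]
fore z 0.59 2140 x [-0.043 -0.035 -0.012] y [-0.065 -0.006  0.054]
```

The real forearm tapers from the elbow pivot, so it sits higher than my capsule. I'll update the model and rescan the tilts.

```bash
python3 - <<'E'
s=open('h.py').read()
s=s.replace("('fore',F,W,.06)","('fore',F-r3.apply([.0662,0,0]),F+r3.apply([0,0,.48]),.055),('fore2',F+r3.apply([0,0,.45]),W,.06)")
open('h.py','w').write(s)
E
cat > scan.py <<'E'
from h import *
def scan(p,c,n,T,G):
    res=[]; c=np.array(c)/np.linalg.norm(c)
    for t in T:
      for g in G:
        M=R.from_euler('xyz',rpy(c,t)); o=R.from_rotvec(M.as_matrix()[:,0]*g)*M
        for f in (0,np.pi):
            q=ik(p,(o*R.from_euler('z',f)).as_euler('xyz'))
            if q is not None: break
        if q is not None: k=clear(q); res.append((min(k.values()),round(t,2),round(g,2),np.round(q,2).tolist(),[k[x] for x in('up','elb','fore','fore2')]))
    res.sort(key=lambda r:-r[0]); print(n)
    for r in res[:4]+[r for r in res if r[1]==0 and r[2]==0][:1]: print('  ',*r)
T=np.arange(-.6,.61,.1).round(2)
for n,p in (('jarA',[.412,-.262,.041]),('jarB',[.37,-.286,.041])):
    scan(p,XF,n+' closeX tilt',T,[0]); scan(p,YF,n+' closeY tilt',T,[0])
    scan(p,XF,n+' closeX tilt2',[0],T)
ex=np.array([.976,.217,0]); ey=np.array([-.217,.976,0])
for d in (-.027,.027):
    scan(np.array([.485,-.186,.043])+d*ex,ey,'tote%+.3f'%d,T,[0]); 
scan([.499,-.338,.08],YF,'tab',T,[0]); scan([.552,-.3,.08],YF,'tabE',T,[0])
E
python3 scan.py
```

```text
jarA closeX tilt
   -0.015 -0.6 0 [-0.52, 0.36, 1.89, -0.58, 1.23, 0.72] [0.011, 0.081, -0.015, 0.102]
   -0.018 -0.5 0 [-0.56, 0.31, 1.92, -0.5, 1.16, 0.66] [0.018, 0.09, -0.018, 0.099]
   -0.022 -0.4 0 [-0.6, 0.27, 1.96, -0.42, 1.1, 0.58] [0.024, 0.098, -0.022, 0.098]
   -0.026 -0.3 0 [-0.65, 0.22, 1.99, -0.33, 1.05, 0.49] [0.028, 0.103, -0.026, 0.099]
   -0.038 -0.0 0 [-0.8, 0.13, 2.07, -0.0, 0.94, 0.15] [0.025, 0.11, -0.038, 0.088]
jarA closeY tilt
   -0.012 0.2 0 [-0.81, 0.24, 1.95, 0.03, 1.15, -1.45] [-0.007, 0.094, -0.012, 0.138]
   -0.023 0.3 0 [-0.82, 0.3, 1.89, 0.04, 1.25, -1.46] [-0.023, 0.087, 0.0, 0.163]
   -0.024 0.1 0 [-0.81, 0.18, 2.01, 0.02, 1.05, -1.43] [0.009, 0.101, -0.024, 0.113]
   -0.038 -0.0 0 [-0.8, 0.13, 2.07, 0.0, 0.94, -1.42] [0.025, 0.11, -0.038, 0.088]
   -0.038 -0.0 0 [-0.8, 0.13, 2.07, 0.0, 0.94, -1.42] [0.025, 0.11, -0.038, 0.088]
jarA closeX tilt2
   -0.012 0 0.2 [-0.81, 0.24, 1.95, 0.03, 1.15, 0.12] [-0.007, 0.094, -0.012, 0.138]
   -0.023 0 0.3 [-0.82, 0.3, 1.89, 0.04, 1.25, 0.11] [-0.023, 0.087, 0.0, 0.163]
   -0.024 0 0.1 [-0.81, 0.18, 2.01, 0.02
[... 2541 characters left out ...]
0.093, 0.012, 0.171]
   -0.013 -0.3 0 [-0.76, 0.17, 1.96, -0.09, 0.72, -1.32] [0.021, 0.106, -0.013, 0.124]
   -0.019 -0.0 0 [-0.78, 0.31, 1.77, 0.0, 1.07, -1.4] [-0.019, 0.087, 0.022, 0.195]
   -0.019 -0.0 0 [-0.78, 0.31, 1.77, 0.0, 1.07, -1.4] [-0.019, 0.087, 0.022, 0.195]
tabE
   0.009 -0.2 0 [-0.65, 0.27, 1.83, -0.08, 0.86, -1.22] [0.014, 0.094, 0.009, 0.162]
   -0.0 -0.1 0 [-0.67, 0.31, 1.76, -0.03, 0.97, -1.26] [-0.0, 0.086, 0.019, 0.184]
   -0.003 -0.3 0 [-0.64, 0.23, 1.88, -0.14, 0.74, -1.17] [0.026, 0.102, -0.003, 0.14]
   -0.015 -0.0 0 [-0.68, 0.36, 1.7, 0.0, 1.08, -1.29] [-0.015, 0.08, 0.028, 0.206]
   -0.015 -0.0 0 [-0.68, 0.36, 1.7, 0.0, 1.08, -1.29] [-0.015, 0.08, 0.028, 0.206]
```

Margins are now near zero at worst with generous radii, so this is feasible with a tilted tool. I'll take a closer wrist picture to measure the jars, pointer, fin, tab and tote precisely.

```bash
cat > wv.py <<'E'
from h import *
import pickle
w=cam('wrist'); pickle.dump(w,open('w2.pkl','wb')); print('T',w['T'].round(3).tolist(),w['fx'],w['cx'],w['cy'])
cv2.imwrite('pics/w2.png',w['frame'])
hsv=cv2.cvtColor(w['frame'],cv2.COLOR_BGR2HSV); H,S,V=cv2.split(hsv); C=cloud(w)
for k,m,z in (('yel',(H>20)&(H<35)&(S>150)&(V>90),.05),('red',((H<8)|(H>172))&(S>150)&(V>80),.052),('jar',(V>170)&(S<50)&(C[...,2]>.035)&(C[...,2]<.05),.043)):
    N,L,st,ce=cv2.connectedComponentsWithStats(m.astype(np.uint8))
    for i in range(1,N):
        if st[i,4]>=25:
            P=C[L==i]; print(k,st[i],ce[i].round(1),np.median(P,0).round(4),'onz',onz(w,*ce[i],z).round(4))
t=cloud(pickle.load(open('top.pkl','rb'))).reshape(-1,3); m=(t[:,2]>.12)&(t[:,2]<.22)&(t[:,0]>.55)&(t[:,1]>-.5)&(t[:,1]<-.1)
print('trunk x',np.percentile(t[m,0],[1,10,50]).round(3))
from itertools import product
E
python3 wv.py
cat > scan2.py <<'E'
from h import *
def best(p,cs,ts,n):
    res=[]
    for c in cs:
        for t in ts:
            q=ik(p,rpy(c,t))
            if q is None: continue
            k=clear(q); res.append((min(k.values()),np.round(c,2).tolist(),t,np.round(q,2).tolist(),[k[x] for x in('up','fore')]))
    res.sort(key=lambda r:-r[0]); print(n,*res[:4],sep='\n  ')
o=np.array([.485,-.186]); ex=np.array([.976,.217]); ey=np.array([-.217,.976])
cs=[s*np.array([-np.sin(a),np.cos(a),0]) for a in np.arange(-.4,.9,.2)+.218 for s in(1,-1)]
for d in (.036,.004): best([*(o+d*ex),.05],cs,(.25,.3,-.25,-.3),d)
for p in ([.412,-.262,.046],[.37,-.286,.046]):
    cs=[s*(YF*np.cos(a)+XF*np.sin(a)) for a in np.arange(-.6,.7,.2) for s in(1,-1)]; best(p,cs,(.2,.25,.3,-.25),p)
for p in ([.494,-.333,.096],[.546,-.296,.096]): best(p,[YF,-YF],(-.3,-.35,-.4,.3,.35,.4),p)
E
python3 scan2.py
```

```text
T [[0.816, -0.561, -0.137, 0.374], [0.578, 0.793, 0.193, -0.208], [0.0, -0.237, 0.972, 0.461], [0.0, 0.0, 0.0, 1.0]] 303.2751600440204 283.9830020330144 205.7188218250568
red [322 228   9   9  63] [326.2 232.4] [ 0.5036 -0.2869  0.0457] onz [ 0.5027 -0.2863  0.052 ]
jar [370 118  20   9  29] [379.8 121.6] [ 0.4705 -0.1228  0.0403] onz [ 0.47   -0.1232  0.043 ]
jar [242 169  18  19 247] [250.3 178.1] [ 0.3715 -0.2859  0.042 ] onz [ 0.3715 -0.2857  0.043 ]
jar [277 172  17  18 240] [284.9 180.9] [ 0.4132 -0.2612  0.0422] onz [ 0.413  -0.2611  0.043 ]
jar [208 229  20   4  59] [217.6 230.8] [ 0.3759 -0.3772  0.0426] onz [ 0.3757 -0.377   0.043 ]
jar [256 237  23  11 119] [270.1 243.3] [ 0.4498 -0.3479  0.0432] onz [ 0.4486 -0.3489  0.043 ]
jar [281 236  78   5 277] [319.1 238.6] [ 0.5008 -0.3039  0.0418] onz [ 0.5029 -0.3016  0.043 ]
jar [282 243  77   5 162] [318.  245.5] [ 0.5073 -0.3107  0.0445] onz [ 0.5081 -0.3111  0.043 ]
jar [267 252  10  11  92] [271.6 256.7] [ 0.4622 -0.3645  0.0444] onz [ 0.4624 -0.365   0.043 ]
jar [257 266  37   3  99] [275.7 267.1] [ 0.477  -0.3743  0.0447]
[... 1795 characters left out ...]
 [0.032, -0.015])
  (-0.015, [-0.82, -0.58, -0.0], 0.3, [-0.76, 0.13, 1.97, -0.08, 0.75, 1.82], [0.032, -0.015])
  (-0.022, [0.82, 0.58, 0.0], -0.35, [-0.75, 0.11, 2.0, -0.11, 0.69, -1.3], [0.037, -0.022])
  (-0.022, [-0.82, -0.58, -0.0], 0.35, [-0.75, 0.11, 2.0, -0.11, 0.69, 1.84], [0.037, -0.022])
[0.546, -0.296, 0.096]
  (-0.005, [0.82, 0.58, 0.0], -0.3, [-0.64, 0.19, 1.9, -0.13, 0.77, -1.18], [0.037, -0.005])
  (-0.005, [-0.82, -0.58, -0.0], 0.3, [-0.64, 0.19, 1.9, -0.13, 0.77, 1.97], [0.037, -0.005])
  (-0.011, [0.82, 0.58, 0.0], -0.35, [-0.63, 0.18, 1.93, -0.17, 0.71, -1.14], [0.043, -0.011])
  (-0.011, [-0.82, -0.58, -0.0], 0.35, [-0.63, 0.18, 1.93, -0.17, 0.71, 2.0], [0.043, -0.011])
```

View pics/w2.png

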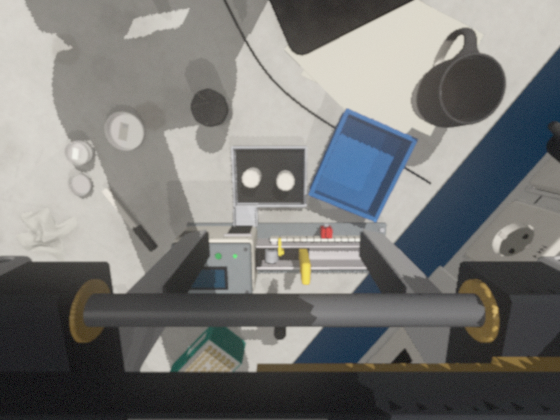

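Wrist view: jars at (250,178) and (285,181), pointer (280,247), red fin (326,232), tab (304,267), tote around (362,165). The jar positions agree with the top view to about 1.5 mm, and their tops are at z 0.043. I'll approach jar A with the tilted tool, watching joint torques for monitor contact.

```bash
cat >> h.py <<'E'
def st(tag=''):
    s=get_state(); print(tag,'t%.1f'%s['t'],s['ee_pos'].round(4),'tau',s['tau'][:4].round(2),'F',s['wrist_force'].round(1),'op %.4f ff %.1f'%(s['opening'],s['finger_force'])); return s
CA=np.array([.35,.937,0]); CB=np.array([.53,.848,0]); TI=.25
A0=np.array([.4125,-.2615]); B0=np.array([.371,-.286])
E
python3 - <<'E'
from h import *
o=rpy(CA,TI); q=np.array(ik([*A0,.14],o)); print(q.round(2),clear(q),pathclear(get_state()['q'],q))
move_joints(q); command_gripper(.038,15); s0=st()
for z in (.12,.1,.08,.065,.055,.047):
    move_l([*A0,z],feed=.08); s=st(z)
    if abs(s['tau'][0]-s0['tau'][0])>1.5: print('STOP'); break
E
```

```text
[-0.75  0.12  1.88 -0.1   1.37 -1.93] {'up': 0.036, 'elb': 0.116, 'fore': 0.008, 'fore2': 0.137, 'tool': 0.148, 'tip': 0.171} 0.008
 t7.3 [ 0.4125 -0.2615  0.14  ] tau [ -0.   -33.1  -28.06  -0.23] F [0.1 0.2 0.6] op 0.0379 ff 0.0
0.12 t7.7 [ 0.412 -0.261  0.119] tau [  0.   -33.09 -26.9   -0.23] F [ 0.5 -0.2 -0.2] op 0.0380 ff 0.0
0.1 t8.1 [ 0.4121 -0.2611  0.0993] tau [ -0.   -33.58 -26.21  -0.22] F [-0.7  0.3 -1.1] op 0.0379 ff 0.0
0.08 t8.5 [ 0.4121 -0.2612  0.0793] tau [ -0.   -34.12 -25.46  -0.22] F [-0.4 -0.6 -1.1] op 0.0382 ff 0.0
0.065 t8.8 [ 0.4121 -0.2611  0.0643] tau [-1.000e-02 -3.462e+01 -2.498e+01 -2.100e-01] F [-0.6 -0.4  0.8] op 0.0381 ff 0.0
0.055 t9.1 [ 0.4122 -0.2612  0.0544] tau [-2.000e-02 -3.502e+01 -2.470e+01 -2.100e-01] F [-0.2 -1.1  0. ] op 0.0377 ff 0.0
0.047 t9.3 [ 0.4121 -0.2612  0.0464] tau [-2.000e-02 -3.531e+01 -2.443e+01 -2.100e-01] F [-0.2  0.8 -0.3] op 0.0380 ff 0.0
```

Smooth torques, no contact. Grasp, lift and place in the tote, cross-checking the tote pose in the wrist image first.

```bash
python3 - <<'E'
from h import *
import pickle
im=pickle.load(open('w2.pkl','rb')); H,S,V=cv2.split(cv2.cvtColor(im['frame'],cv2.COLOR_BGR2HSV))
m=((H>100)&(H<120)&(S>140)&(V>50)).astype(np.uint8); m[:90]=0; m[230:]=0; m[:,:295]=0; m[:,430:]=0
c=max(cv2.findContours(m,0,2)[0],key=cv2.contourArea)[:,0].astype(float)
P=np.array([onz(im,u,v,.046)[:2] for u,v in c])*1000; print('tote',cv2.minAreaRect(P.astype(np.float32)))
command_gripper(.015,15); s=st('grip'); move_l([*A0,.08],feed=.1); s=st('lift')
move_l([*A0,.13],feed=.15); st('up')
E
```

```text
tote ((491.4513854980469, -197.54258728027344), (8.351202011108398, 4.155524253845215), 35.30104064941406)
grip t9.7 [ 0.4126 -0.2616  0.0472] tau [-1.000e-02 -3.545e+01 -2.451e+01 -2.100e-01] F [ 0.6 -0.9 -0.2] op 0.0251 ff 15.0
lift t10.2 [ 0.4127 -0.2616  0.0803] tau [  0.   -35.49 -26.64  -0.23] F [ 0.3  0.2 -1.2] op 0.0249 ff 15.0
up t10.7 [ 0.4123 -0.2613  0.1294] tau [ 1.000e-02 -3.462e+01 -2.882e+01 -2.500e-01] F [ 0.3 -0.2  0.9] op 0.0253 ff 15.0
```

```bash
python3 - <<'E'
from h import *
import pickle
im=pickle.load(open('w2.pkl','rb')); P=np.array([onz(im,u,v,.046)[:2] for u,v in ((347,111),(415,137),(375,219),(308,192))]); print(P.round(3).tolist(),P.mean(0))
o=np.array([.485,-.186]); ex=np.array([.976,.217])
c=np.mean([P.mean(0),o],axis=0); print(c, np.linalg.norm(P.mean(0)-o))
if np.linalg.norm(P.mean(0)-o)<.008:
    p=c+.034*ex; np.save('totec.npy',c)
    a=rpy([.18,.984,0],TI); q=np.array(ik([*p,.13],a)); print(q.round(2),clear(q),pathclear(get_state()['q'],q))
    move_joints(q); s=st()
    move_l([*p,.064],feed=.12); st(); print(move_l([*p,.046],feed=.03,stop_force=3)); st('down')
E
```

```text
[[0.426, -0.138], [0.52, -0.112], [0.549, -0.231], [0.448, -0.255]] [ 0.48583438 -0.1841392 ]
[ 0.48541719 -0.1850696 ] 0.002039305365057577
[-0.5   0.27  1.73 -0.08  1.38 -1.87] {'up': 0.043, 'elb': 0.105, 'fore': 0.02, 'fore2': 0.181, 'tool': 0.153, 'tip': 0.171} 0.006
 t11.3 [ 0.5179 -0.1771  0.1286] tau [  1.25 -39.16 -28.55  -0.15] F [-0.2 -0.2 -0.7] op 0.0249 ff 15.0
 t12.0 [ 0.5188 -0.1782  0.0645] tau [ -0.09 -39.81 -25.35  -0.19] F [-0.1 -0.4  0.1] op 0.0250 ff 15.0
True
down t12.4 [ 0.5179 -0.1776  0.0545] tau [  0.13 -41.35 -26.26  -0.11] F [-0.3 -0.4 -0.2] op 0.0246 ff 15.3
```

The tote's long side actually runs along (0.24,-0.97), so the spot I chose was too close to a wall. Raise, shift inward and place.

```bash
python3 - <<'E'
from h import *
c=np.load('totec.npy'); ex=np.array([.976,.217]); p0=get_state()['ee_pos']; p=c+.024*ex
move_l([*p0[:2],.085],feed=.1); s=st('raised'); move_l([*p,.085]); move_l([*p,.058],feed=.1); pause(.2); st()
print(move_l([*p,.045],feed=.02,stop_force=3)); s=st('down')
E
```

```text
raised t12.8 [ 0.5184 -0.1777  0.0858] tau [ 1.000e-02 -4.102e+01 -2.743e+01 -2.000e-01] F [-0.5 -0.1 -1.1] op 0.0250 ff 15.0
 t13.7 [ 0.5093 -0.1801  0.0586] tau [  0.   -39.88 -25.61  -0.19] F [-0.5  0.   0. ] op 0.0253 ff 15.0
True
down t14.2 [ 0.5089 -0.1797  0.0488] tau [ -0.2  -38.61 -23.97  -0.23] F [-0.3  0.7  2.5] op 0.0249 ff 15.0
```

Contact at z 0.0488, as expected. Release, lift, and fetch jar B.

```bash
python3 - <<'E'
from h import *
p=get_state()['ee_pos']; command_gripper(.036); st('open'); move_l([*p[:2],.13],feed=.15)
o=rpy(CB,TI); q=np.array(ik([*B0,.13],o)); print(q.round(2),clear(q),pathclear(get_state()['q'],q))
move_joints(q); pause(.1); s0=st()
w=cam('wrist'); t=cam('top'); cv2.imwrite('pics/chk.png',np.hstack([w['frame'][:,100:460],t['frame'][100:300,200:400].repeat(2,0).repeat(2,1)[:420] if 0 else cv2.resize(t['frame'][100:300,200:400],(420,420))]))
for z in (.1,.08,.065,.055,.047):
    move_l([*B0,z],feed=.1); s=st(z)
    if abs(s['tau'][0]-s0['tau'][0])>1.5: print('STOP'); break
E
```

```text
open t14.6 [ 0.5082 -0.1794  0.0483] tau [  0.   -40.19 -25.26  -0.19] F [ 1.2  0.4 -0.3] op 0.0361 ff 0.0
[-0.86  0.09  1.93 -0.07  1.36 -1.85] {'up': 0.023, 'elb': 0.112, 'fore': 0.0, 'fore2': 0.129, 'tool': 0.153, 'tip': 0.183} 0.0
 t16.1 [ 0.372  -0.2852  0.1298] tau [ -0.57 -31.49 -27.49  -0.2 ] F [-0.7 -0.2  0.9] op 0.0362 ff 0.0
0.1 t16.7 [ 0.371  -0.2857  0.0997] tau [  0.06 -31.49 -25.89  -0.17] F [-0.2  0.4 -0.2] op 0.0358 ff 0.0
0.08 t17.0 [ 0.3709 -0.2859  0.08  ] tau [ 1.000e-02 -3.217e+01 -2.526e+01 -1.700e-01] F [ 0.2 -0.5  0.4] op 0.0359 ff 0.0
0.065 t17.3 [ 0.3708 -0.2858  0.0649] tau [-1.000e-02 -3.271e+01 -2.477e+01 -1.700e-01] F [-0.3  1.   1. ] op 0.0365 ff 0.0
0.055 t17.6 [ 0.3708 -0.2858  0.0549] tau [-2.000e-02 -3.315e+01 -2.450e+01 -1.700e-01] F [ 0.5 -0.  -0.4] op 0.0361 ff 0.0
0.047 t17.8 [ 0.371  -0.2856  0.047 ] tau [ -1.57 -31.65 -24.21  -0.16] F [ 0.3 -0.2 -0.2] op 0.0360 ff 0.0
```

View pics/chk.png

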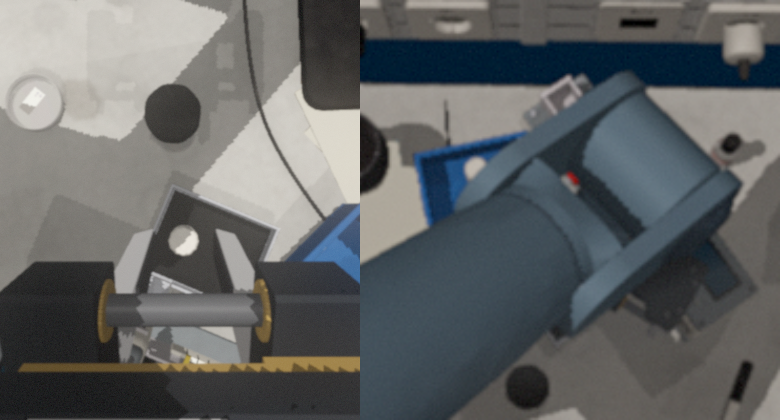

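Jar B sits centred between the fingers. Jar A is in the tote with its lid round in view at (475,165). The last step shows a slight torque jump, possibly a light brush of the monitor, so I'll grip and lift straight away.

```bash
python3 - <<'E'
from h import *
command_gripper(.015,15); st('grip'); move_l([*B0,.06],feed=.1); st(); move_l([*B0,.13],feed=.15)
c=np.load('totec.npy'); p=c-.010*np.array([.976,.217])
a=rpy([.18,.984,0],TI); q=np.array(ik([*p,.13],a)); print(q.round(2),clear(q),pathclear(get_state()['q'],q)); q2=np.array(ik([*p,.05],a)); print(clear(q2))
move_joints(q); pause(.1); st(); move_l([*p,.085],feed=.12); st(); move_l([*p,.058],feed=.1); pause(.2); s=st()
print(move_l([*p,.045],feed=.02,stop_force=3)); st('down')
E
```

```text
grip t18.1 [ 0.3712 -0.2861  0.0472] tau [ -2.3  -31.14 -24.19  -0.22] F [-1.4 -0.1 -0.2] op 0.0252 ff 15.0
 t18.4 [ 0.3712 -0.2867  0.0604] tau [  0.06 -33.92 -25.32  -0.18] F [-0.3  0.3 -0. ] op 0.0249 ff 15.0
[-0.55  0.19  1.83 -0.09  1.36 -1.91] {'up': 0.056, 'elb': 0.122, 'fore': 0.008, 'fore2': 0.149, 'tool': 0.124, 'tip': 0.144} 0.0
{'up': 0.022, 'elb': 0.092, 'fore': -0.005, 'fore2': 0.128, 'tool': 0.124, 'tip': 0.144}
 t19.8 [ 0.4747 -0.1879  0.1293] tau [  0.74 -35.55 -27.93  -0.21] F [-0.4  0.4 -0.6] op 0.0250 ff 15.0
 t20.3 [ 0.4755 -0.1877  0.0851] tau [ -0.07 -35.84 -25.62  -0.22] F [ 0.1 -0.8 -0.9] op 0.0251 ff 15.0
 t20.9 [ 0.4761 -0.1875  0.0587] tau [-1.000e-02 -3.735e+01 -2.534e+01 -2.100e-01] F [-0.1  0.6 -0.7] op 0.0248 ff 15.0
True
down t21.4 [ 0.4757 -0.1872  0.049 ] tau [ -0.24 -35.87 -23.6   -0.24] F [0.5 0.6 3.2] op 0.0249 ff 15.0
```

Contact at 0.049 again, jar seated. (The earlier brush was the upper arm, about 13 N, so I'll keep the "up" clearance positive.) Release, then view the follower from a pre-grasp pose.

```bash
cat > tb.py <<'E'
from h import *
import pickle
p=get_state()['ee_pos']; command_gripper(.036); st('open'); move_l([*p[:2],.15],feed=.15)
for t in (-.2,-.25,-.3):
    for P in ([.494,-.333,.09],[.543,-.298,.09]):
        q=ik(P,rpy(YF,t)); k=clear(q); print(t,P,k['up'],k['fore'])
q=np.array(ik([.47,-.32,.2],rpy(YF,-.2))); print(clear(q),pathclear(get_state()['q'],q))
move_joints(q); pause(.2); st()
w=cam('wrist'); pickle.dump(w,open('w3.pkl','wb')); cv2.imwrite('pics/w3.png',np.hstack([cv2.resize(w['frame'][130:340,150:430],(560,420)),cv2.resize(cam('top')['frame'][140:250,200:260],(229,420))]))
E
python3 tb.py
```

```text
open t21.8 [ 0.475  -0.1868  0.0484] tau [  0.   -37.55 -24.88  -0.2 ] F [ 0.2 -0.1  0.7] op 0.0359 ff 0.0
-0.2 [0.494, -0.333, 0.09] 0.017 -0.002
-0.2 [0.543, -0.298, 0.09] 0.022 0.006
-0.25 [0.494, -0.333, 0.09] 0.023 -0.009
-0.25 [0.543, -0.298, 0.09] 0.028 0.0
-0.3 [0.494, -0.333, 0.09] 0.029 -0.016
-0.3 [0.543, -0.298, 0.09] 0.034 -0.006
{'up': 0.059, 'elb': 0.144, 'fore': 0.014, 'fore2': 0.102, 'tool': 0.175, 'tip': 0.236} 0.013
 t23.5 [ 0.4703 -0.3187  0.1986] tau [ -0.2  -29.72 -30.86  -0.08] F [-0.   0.2 -0.8] op 0.0359 ff 0.0
```

View pics/w3.png

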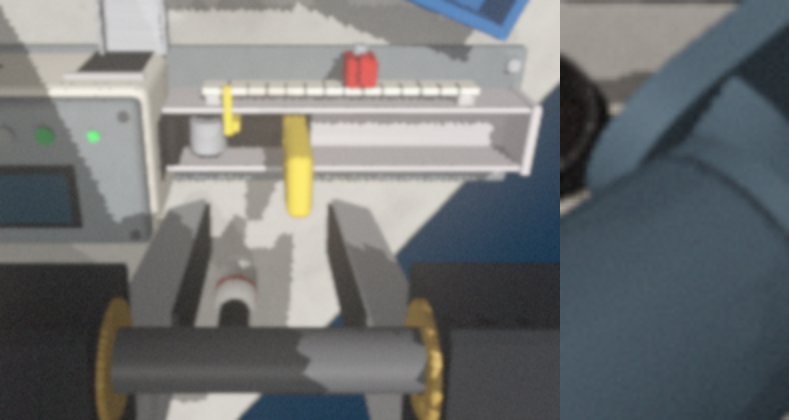

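Wrist crop: pointer bar at x≈228 (y 85–135), red rider x 345–377 (centre ≈361), tab at (299,165). I'll compute the travel and tab position from masks.

```bash
cat > ms.py <<'E'
from h import *
import pickle,sys
def measure(w):
    H,S,V=cv2.split(cv2.cvtColor(w['frame'],cv2.COLOR_BGR2HSV)); out={}; C=cloud(w)
    for k,m in (('yel',(H>18)&(H<36)&(S>100)&(V>90)),('red',((H<8)|(H>172))&(S>120)&(V>70))):
        N,L,st_,ce=cv2.connectedComponentsWithStats(m.astype(np.uint8))
        for i in range(1,N):
            if st_[i,4]>=15 and st_[i,1]<250: print(k,st_[i],ce[i].round(1),np.median(C[L==i],0).round(4),'z hi %.3f'%np.percentile(C[L==i][:,2],95), 'yf on .05 %.4f'%(onz(w,*ce[i],.05)@YF))
    return H,S,V
if __name__=='__main__':
    w=pickle.load(open(sys.argv[1],'rb')); H,S,V=measure(w); C=cloud(w)
    y=(H>18)&(H<36)&(S>100)&(V>90); r=((H<8)|(H>172))&(S>120)&(V>70)
    for v in range(165,205,3):
        a=np.nonzero(y[v,200:290])[0]+200; b=np.nonzero(y[v,290:320])[0]+290; c=np.nonzero(r[v,300:360])[0]+300
        print(v,[ (x.min(),x.max()) if len(x) else None for x in (a,b,c)])
    t=y.copy(); t[:,:288]=0; t[:,320:]=0; P=C[t]; P=P[P[:,2]>.097]; print('tab top',P.mean(0).round(4),(P@XF).min().round(4),(P@XF).max().round(4),(P@YF).min().round(4),(P@YF).max().round(4))
E
python3 ms.py w3.pkl
```

```text
yel [261 173  10  25 137] [264.7 187.4] [ 0.4643 -0.3466  0.0506] z hi 0.052 yf on .05 0.1790
yel [291 188  16  50 634] [298.2 212.3] [ 0.4947 -0.331   0.0992] z hi 0.102 yf on .05 0.2142
red [323 157  15  16 217] [330.  165.1] [ 0.5044 -0.2873  0.0453] z hi 0.052 yf on .05 0.2448
165 [None, None, (np.int64(323), np.int64(337))]
168 [None, None, (np.int64(323), np.int64(337))]
171 [None, None, (np.int64(323), np.int64(337))]
174 [(np.int64(262), np.int64(264)), None, None]
177 [(np.int64(262), np.int64(264)), None, None]
180 [(np.int64(262), np.int64(265)), None, None]
183 [(np.int64(262), np.int64(265)), None, None]
186 [(np.int64(262), np.int64(265)), None, None]
189 [(np.int64(261), np.int64(270)), (np.int64(292), np.int64(302)), None]
192 [(np.int64(262), np.int64(270)), (np.int64(291), np.int64(302)), None]
195 [(np.int64(262), np.int64(269)), (np.int64(291), np.int64(303)), None]
198 [None, (np.int64(291), np.int64(303)), None]
201 [None, (np.int64(291), np.int64(303)), None]
204 [None, (np.int64(292), np.int64(304)), None]
tab top [ 0.4913 -0.3282  0.1313] 0.492 0.5787 0.1999 0.2183
```

```bash
python3 - <<'E'
from h import *
import pickle
w=pickle.load(open('w3.pkl','rb'))
p=onz(w,263.3,176,.05)@YF; 
for z in (.046,.05,.052): print('pointer yf %.4f fin yf(z=%.3f) %.4f travel %.4f'%(p,z,onz(w,330.2,170,z)@YF,onz(w,330.2,170,z)@YF-p))
w2=pickle.load(open('w2.pkl','rb')); 
t=pickle.load(open('top.pkl','rb'));print('top: ', onz(t,302.6,182.8,.048)@YF, onz(t,328.2,200.3,.05)@YF, onz(w2,280,243,.05)@YF, onz(w2,326.2,232.4,.048)@YF)
for f in ('top','scene','top3'):
    X=cloud(pickle.load(open(f+'.pkl','rb'))).reshape(-1,3)
    for y in np.arange(-.36,-.15,.03):
        m=(abs(X[:,1]-y)<.015)&(X[:,2]>.13)&(X[:,2]<.25)&(X[:,0]>.56)&(X[:,0]<.68)
        if m.sum()>10: print(f,round(y,2),m.sum(),'x',np.percentile(X[m,0],[1,5,20,50]).round(4))
for t_ in (-.25,-.3,-.35,-.4):
    for z in (.09,.1):
        r=[]
        for yf in (.212,.278):
            P=(.5635-.009)*XF+yf*YF+[0,0,z]; q=ik(P,rpy(YF,t_)); k=clear(q); r+=[k['up'],k['fore']]
        print(t_,z,r,(P).round(4))
E
```

```text
pointer yf 0.1779 fin yf(z=0.046) 0.2459 travel 0.0681
pointer yf 0.1779 fin yf(z=0.050) 0.2453 travel 0.0674
pointer yf 0.1779 fin yf(z=0.052) 0.2450 travel 0.0671
top:  0.24357298461910407 0.17800524520335426 0.17875869769685326 0.24502818815346852
top -0.36 796 x [0.62   0.6215 0.6226 0.6325]
top -0.33 790 x [0.62   0.621  0.6225 0.6325]
top -0.3 795 x [0.6218 0.6224 0.6255 0.6329]
top -0.27 776 x [0.6265 0.627  0.6277 0.6345]
top -0.24 796 x [0.6233 0.6239 0.6247 0.6323]
top -0.21 801 x [0.6176 0.6231 0.6272 0.6333]
top -0.18 818 x [0.6169 0.6173 0.6185 0.632 ]
scene -0.36 425 x [0.6245 0.6273 0.6357 0.6522]
scene -0.33 387 x [0.6242 0.6269 0.635  0.6519]
scene -0.3 333 x [0.6264 0.6307 0.6385 0.6537]
scene -0.27 283 x [0.6309 0.6335 0.641  0.6557]
scene -0.24 344 x [0.6275 0.6281 0.6309 0.6497]
scene -0.21 370 x [0.6207 0.6214 0.6239 0.6416]
scene -0.18 263 x [0.6213 0.6233 0.6327 0.6504]
top3 -0.36 794 x [0.6202 0.6216 0.6227 0.6319]
top3 -0.33 789 x [0.6198 0.6211 0.6226 0.6327]
top3 -0.3 704 x [0.6218 0.6224 0.6263 0.6387]
top3 -0.27 449 x [0.627  0.6281 0.6372 0.6548]
top3 -0.24 369 x [0.6324 0.6372 0.6448 0.6589]
top3 -0.21 527 x [0.6247 0.6272 0.631  0.6504]
top3 -0.18 702 x [0.6172 0.6179 0.6253 0.6387]
-0.25 0.09 [0.025, -0.01, 0.03, 0.0] [ 0.5475 -0.2915  0.09  ]
-0.25 0.1 [0.029, -0.009, 0.034, 0.001] [ 0.5475 -0.2915  0.1   ]
-0.3 0.09 [0.031, -0.017, 0.036, -0.006] [ 0.5475 -0.2915  0.09  ]
-0.3 0.1 [0.035, -0.015, 0.041, -0.004] [ 0.5475 -0.2915  0.1   ]
-0.35 0.09 [0.037, -0.024, 0.042, -0.012] [ 0.5475 -0.2915  0.09  ]
-0.35 0.1 [0.041, -0.023, 0.047, -0.011] [ 0.5475 -0.2915  0.1   ]
-0.4 0.09 [0.042, -0.031, 0.047, -0.019] [ 0.5475 -0.2915  0.09  ]
-0.4 0.1 [0.046, -0.029, 0.052, -0.018] [ 0.5475 -0.2915  0.1   ]
```

Travel needed is about 67.3 mm and the tab centre is at lane coordinate 0.2129. The gripper body must also stay clear of the trunking (x≈0.625). So I'll pinch with a small yaw, tilt −0.2, and blend to tilt −0.3 while pulling. First the grasp.

```bash
cat >> h.py <<'E'
def CY(psi): return R.from_euler('z',psi).apply(YF)
def TP(yf,z,dx=-.009): return (.5635+dx)*XF+yf*YF+np.array([0,0,z])
E
python3 - <<'E'
from h import *
o=rpy(CY(.1),-.2); q=np.array(ik(TP(.2129,.15),o)); k=clear(np.array(ik(TP(.2129,.095),o))); print(k['up'],k['fore'],pathclear(get_state()['q'],q))
for T in (-.25,-.3): k=clear(np.array(ik(TP(.2129+.0674,.095),rpy(CY(.1),T)))); print(T,k['up'],k['fore'])
move_joints(q); st(); move_l(TP(.2129,.11),feed=.1); st(); move_l(TP(.2129,.095),feed=.06); pause(.1); st('at'); command_gripper(.005,30); pause(.1); st('pinch')
E
```

```text
0.02 -0.003 0.008
-0.25 0.032 0.0
-0.3 0.038 -0.006
 t23.9 [ 0.4939 -0.3282  0.1486] tau [-2.000e-02 -3.118e+01 -2.842e+01 -3.000e-02] F [ 0.6 -0.2 -1.1] op 0.0363 ff 0.0
 t24.5 [ 0.4947 -0.3294  0.1108] tau [ 1.000e-02 -3.327e+01 -2.743e+01 -4.000e-02] F [ 0.4 -0.5  0.2] op 0.0359 ff 0.0
at t25.0 [ 0.4945 -0.3292  0.0951] tau [  0.   -34.13 -27.29  -0.04] F [-0.4  0.7  0.7] op 0.0360 ff 0.0
pinch t25.6 [ 0.4945 -0.3292  0.0951] tau [-2.000e-02 -3.385e+01 -2.714e+01 -2.300e-01] F [0.9 0.4 1.6] op 0.0125 ff 29.9
```

Pinched at 12.5 mm opening. Now pull in steps, stopping a bit short to check by camera.

```bash
python3 - <<'E'
from h import *
import pickle
for d,T in ((.015,-.2),(.03,-.23),(.045,-.26),(.056,-.28),(.065,-.3)):
    move_l(TP(.2129+d,.095),rpy(CY(.1),T),feed=.06); pause(.1); s=st(d); F=s['wrist_force']; print('   Fyf %.1f Fxf %.1f'%(F@YF,F@XF),'yf %.4f'%(s['ee_pos']@YF))
    if abs(F@XF)>10 or abs(F@YF)>22 or abs(s['tau'][0])>12: print('STOP'); break
w=cam('wrist'); pickle.dump(w,open('w4.pkl','wb')); cv2.imwrite('pics/w4.png',cv2.resize(w['frame'][60:270,140:420],(784,588)))
from ms import measure; measure(w)
E
```

```text
0.015 t26.1 [ 0.5055 -0.3214  0.0951] tau [  4.17 -33.46 -27.52   1.23] F [-6.9 -3.3  3.6] op 0.0125 ff 29.9
   Fyf -7.5 Fxf -1.3 yf 0.2264
0.03 t26.6 [ 0.5175 -0.3126  0.095 ] tau [  4.5  -33.6  -27.66   1.16] F [-7.  -3.8  4. ] op 0.0125 ff 30.0
   Fyf -7.9 Fxf -0.9 yf 0.2413
0.045 t27.1 [ 0.5296 -0.3039  0.0948] tau [  4.67 -33.69 -27.94   1.19] F [-7.2 -4.4  3.3] op 0.0126 ff 30.1
   Fyf -8.4 Fxf -0.5 yf 0.2562
0.056 t27.5 [ 0.5384 -0.2976  0.0947] tau [  4.83 -33.85 -28.09   1.18] F [-7.1 -4.7  3.4] op 0.0129 ff 30.1
   Fyf -8.5 Fxf -0.3 yf 0.2671
0.065 t27.9 [ 0.5456 -0.2923  0.0946] tau [  4.97 -34.   -28.24   1.18] F [-8.  -5.   3.6] op 0.0127 ff 30.1
   Fyf -9.4 Fxf -0.6 yf 0.2760
yel [230 181  15  37 319] [235.4 201.9] [ 0.5157 -0.3098  0.0508] z hi 0.052 yf on .05 0.2420
yel [ 271  205   25   89 1800] [283.  249.9] [ 0.545  -0.2923  0.0949] z hi 0.102 yf on .05 0.2779
red [233 153  25  30 588] [244.8 168.7] [ 0.5055 -0.2855  0.0452] z hi 0.052 yf on .05 0.2475
```

View pics/w4.png

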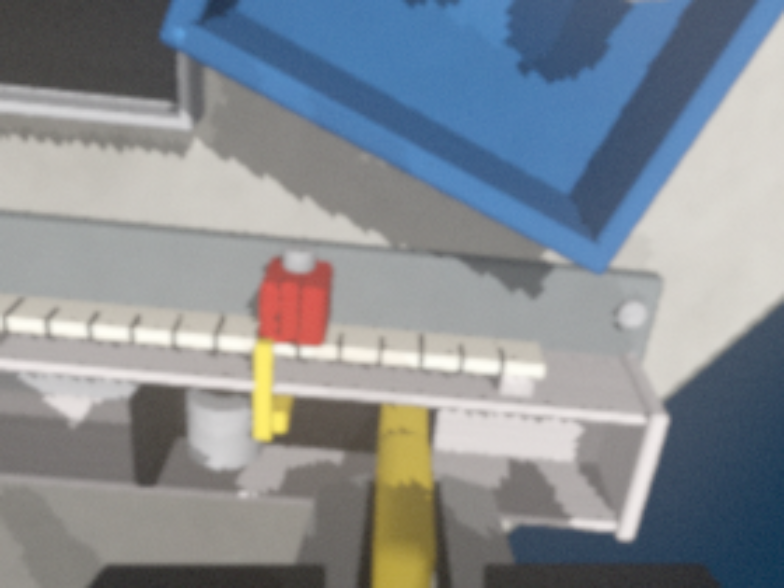

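Very clear view. Pointer tip at (263,345) and fin end at (290,340) in the crop, so a few mm remain (arm compliance held it short by 1.9 mm). I'll measure both edges at sub-pixel level.

```bash
cat > gap.py <<'E'
from h import *
def gap(w,dbg=False):
    f=w['frame'].astype(float); H,S,V=cv2.split(cv2.cvtColor(w['frame'],cv2.COLOR_BGR2HSV))
    y=((H>18)&(H<36)&(S>100)&(V>90)); r=((H<8)|(H>172))&(S>120)&(V>70)
    N,L,s,c=cv2.connectedComponentsWithStats(r.astype(np.uint8)); i=1+np.argmax(s[1:,4]); rb=s[i]
    N,Ly,sy,cy=cv2.connectedComponentsWithStats(y.astype(np.uint8)); j=[k for k in range(1,N) if 80<sy[k,4]<700 and abs(cy[k][0]-c[i][0])<60 and sy[k,3]<60]; j=max(j,key=lambda k:sy[k,4])
    v0=sy[j,1]; pts=[]
    for v in range(v0+2,v0+10):
        u=np.nonzero(Ly[v]==j)[0]; pts.append(onz(w,u.mean(),v,.05))
    p=np.mean(pts,0)
    fins=[]
    for v in range(rb[1]+rb[3]-14,rb[1]+rb[3]-2):   # lower part of rider: two dark grooves bound the fin
        g=f[v,rb[0]:rb[0]+rb[2],2]
        if dbg: print(v,g.astype(int).tolist())
    e=[onz(w,np.nonzero(L[v]==i)[0].mean(),v,.05) for v in range(rb[1]+rb[3]-8,rb[1]+rb[3]-2)]
    print('pointer yf %.4f'%(p@YF),'rider mid yf %.4f'%(np.mean(e,0)@YF), 'v0',v0,'rb',rb)
    return p@YF,np.mean(e,0)@YF
if __name__=='__main__':
    import pickle; w=pickle.load(open('w4.pkl','rb')); gap(w,True)
    for u in (239,240,241,242,243,244,245): print(u,'%.4f'%(onz(w,u,180,.052)@YF))
E
python3 gap.py
```

```text
169 [197, 214, 219, 219, 216, 216, 209, 209, 212, 215, 217, 215, 209, 194, 195, 212, 217, 216, 216, 215, 214, 205, 193, 170, 148]
170 [198, 215, 219, 217, 217, 214, 206, 205, 214, 215, 215, 216, 208, 191, 194, 212, 217, 217, 215, 217, 213, 206, 191, 168, 150]
171 [196, 212, 216, 217, 216, 208, 197, 200, 211, 216, 216, 216, 207, 191, 194, 211, 217, 216, 216, 217, 213, 204, 190, 167, 148]
172 [193, 210, 215, 215, 211, 195, 183, 195, 213, 215, 216, 215, 208, 192, 195, 213, 215, 215, 215, 216, 212, 204, 189, 164, 150]
173 [193, 208, 215, 215, 202, 181, 172, 194, 211, 217, 217, 216, 210, 197, 195, 211, 216, 217, 216, 215, 210, 202, 187, 164, 150]
174 [196, 208, 215, 215, 208, 189, 178, 196, 213, 215, 215, 215, 211, 198, 200, 212, 215, 215, 215, 214, 212, 201, 185, 163, 156]
175 [198, 209, 214, 216, 213, 205, 192, 197, 212, 216, 216, 215, 211, 196, 199, 212, 216, 215, 214, 213, 212, 201, 185, 162, 164]
176 [196, 208, 216, 215, 215, 209, 195, 200, 211, 217, 216, 216, 209, 195, 197, 212, 215, 215, 215, 215, 209, 200, 184, 167, 174]
177 [196, 209, 216, 214, 212, 200, 184, 196, 212, 215, 215, 215, 208, 197, 199, 211, 215, 213, 215, 214, 210, 202, 183, 171, 182]
178 [191, 206, 212, 217, 210, 196, 181, 197, 213, 216, 216, 214, 208, 199, 204, 211, 214, 213, 214, 213, 210, 199, 182, 175, 187]
179 [179, 197, 209, 214, 214, 207, 195, 202, 213, 217, 215, 213, 204, 200, 206, 212, 214, 215, 214, 213, 208, 200, 183, 180, 191]
180 [171, 185, 200, 212, 215, 214, 209, 210, 215, 214, 211, 206, 200, 201, 208, 212, 213, 212, 214, 212, 209, 198, 184, 185, 194]
pointer yf 0.2406 rider mid yf 0.2473 v0 181 rb [233 153  25  30 588]
239 0.2442
240 0.2449
241 0.2455
242 0.2462
243 0.2468
244 0.2474
245 0.2481
```

Fin centre is at lane coordinate 0.2467 and the pointer at 0.2406, so about 6 mm remain. Pull 5.5 mm more and look again.

```bash
python3 - <<'E'
from h import *
import pickle
from gap import gap
move_l(TP(.2129+.0705,.095),feed=.03); pause(.3); s=st(); F=s['wrist_force']; print('Fyf %.1f Fxf %.1f yf %.4f'%(F@YF,F@XF,s['ee_pos']@YF))
w=cam('wrist'); pickle.dump(w,open('w5.pkl','wb')); p,r=gap(w,True)
for u in range(216,236,3): print(u,'%.4f'%(onz(w,u,178,.052)@YF),end=' ')
t=cam('top'); cv2.imwrite('pics/w5.png',np.hstack([cv2.resize(w['frame'][130:230,180:280],(500,500),interpolation=cv2.INTER_CUBIC),cv2.resize(w['frame'][0:140,200:280],(286,500))]))
E
```

```text
t28.6 [ 0.55   -0.2892  0.0946] tau [  4.95 -34.16 -28.31   1.19] F [-8.1 -4.   3.5] op 0.0127 ff 30.1
Fyf -8.9 Fxf -1.5 yf 0.2814
168 [178, 205, 220, 226, 227, 226, 225, 222, 220, 219, 218, 217, 213, 200, 183, 195, 213, 216, 217, 216, 217, 212, 202, 187, 163, 144]
169 [176, 205, 220, 225, 227, 226, 222, 218, 219, 218, 217, 215, 214, 198, 182, 194, 212, 215, 217, 216, 215, 212, 204, 188, 161, 143]
170 [178, 206, 222, 226, 227, 225, 217, 211, 214, 217, 216, 216, 215, 198, 181, 195, 212, 216, 216, 216, 215, 212, 203, 185, 159, 140]
171 [177, 208, 220, 226, 227, 220, 204, 197, 208, 216, 217, 216, 214, 196, 180, 196, 213, 217, 216, 217, 215, 212, 203, 183, 158, 142]
172 [181, 206, 220, 225, 224, 208, 184, 186, 207, 218, 221, 218, 212, 195, 177, 194, 211, 216, 214, 215, 215, 210, 201, 185, 158, 142]
173 [184, 207, 220, 226, 222, 205, 180, 190, 211, 223, 223, 219, 214, 194, 175, 194, 211, 215, 214, 214, 214, 210, 201, 183, 159, 146]
174 [196, 207, 220, 225, 221, 212, 200, 201, 213, 224, 225, 220, 213, 193, 175, 194, 212, 214, 216, 214, 212, 210, 200, 181, 158, 155]
175 [198, 209, 219, 223, 221, 215, 209, 206, 215, 223, 224, 219, 213, 195, 179, 196, 213, 214, 215, 215, 212, 210, 199, 180, 160, 166]
176 [190, 207, 218, 221, 219, 213, 202, 198, 212, 224, 222, 217, 213, 195, 180, 199, 211, 214, 214, 215, 214, 210, 199, 180, 164, 177]
177 [182, 205, 218, 224, 221, 214, 200, 195, 210, 223, 224, 221, 215, 197, 187, 203, 211, 215, 215, 214, 212, 208, 198, 179, 167, 182]
178 [174, 203, 220, 223, 225, 220, 212, 205, 214, 224, 226, 225, 220, 203, 196, 207, 213, 213, 213, 214, 211, 208, 197, 182, 175, 187]
179 [165, 198, 217, 224, 225, 225, 217, 210, 213, 219, 222, 223, 220, 205, 200, 210, 213, 214, 213, 213, 213, 208, 197, 182, 179, 191]
pointer yf 0.2461 rider mid yf 0.2474 v0 181 rb [224 153  26  29 599]
216 0.2350 219 0.2369 222 0.2388 225 0.2407 228 0.2426 231 0.2445 234 0.2464
```

View pics/w5.png

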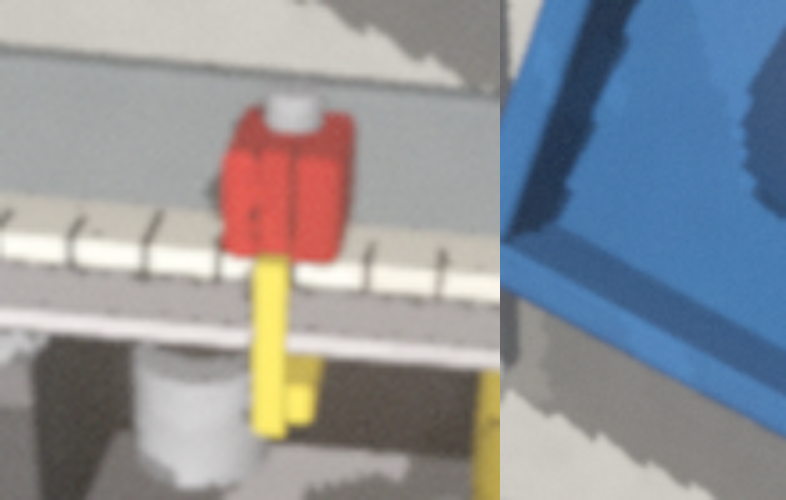

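The pointer now meets the fin, with about 0.5 mm left: pointer centre x 271 against fin 275 in the crop. A last nudge, then a numeric check of the jars in the tote and the untouched objects.

```bash
python3 - <<'E'
from h import *
import pickle
from gap import gap
move_l(TP(.2129+.0711,.095),feed=.02); pause(.4); s=st(); print('yf %.4f'%(s['ee_pos']@YF))
gap(cam('wrist')); 
for n in ('scene','top'):
    im=cam(n); C=cloud(im); H,S,V=cv2.split(cv2.cvtColor(im['frame'],cv2.COLOR_BGR2HSV))
    d=np.hypot(C[...,0]-.487,C[...,1]+.185); m=(d<.06)&(S<90)&(V>90)&(C[...,2]>.03)
    N,L,st_,ce=cv2.connectedComponentsWithStats(m.astype(np.uint8))
    for i in range(1,N):
        if st_[i,4]>10: P=C[L==i]; print(n,'jar',st_[i],np.median(P,0).round(3),'ztop %.3f'%np.percentile(P[:,2],90))
    a=pickle.load(open(n+'.pkl','rb')); df=np.abs(im['depth']-a['depth'])
    A=cloud(a)
    for k,(x,y) in {'tin':(.275,-.241),'mug':(.512,-.059),'bottle':(.53,-.452)}.items():
        q=(np.hypot(A[...,0]-x,A[...,1]-y)<.03)&(A[...,2]>.03)&(A[...,2]<.11); print(n,k,q.sum(),'moved px',((df>.01)&q).sum())
print(get_state()['t'])
E
```

```text
t29.3 [ 0.5504 -0.2889  0.0946] tau [  5.27 -34.09 -28.36   1.29] F [-8.6 -4.1  4.1] op 0.0127 ff 30.1
yf 0.2818
pointer yf 0.2466 rider mid yf 0.2473 v0 181 rb [224 152  25  30 596]
scene jar [288   0  34  21 427] [ 0.447 -0.192  0.429] ztop 0.438
scene jar [309   5  53  52 701] [ 0.512 -0.186  0.387] ztop 0.420
scene jar [303 212  13  14 148] [ 0.479 -0.194  0.043] ztop 0.046
scene jar [320 212   8  14  86] [ 0.507 -0.188  0.043] ztop 0.046
scene tin 536 moved px 1
scene mug 584 moved px 566
scene bottle 372 moved px 4
top jar [204 104  56  53 607] [ 0.495 -0.162  0.411] ztop 0.425
top jar [ 250  110   35   51 1183] [ 0.497 -0.22   0.38 ] ztop 0.384
top jar [221 139  47  30 437] [ 0.447 -0.18   0.427] ztop 0.436
top tin 356 moved px 3
top mug 218 moved px 218
top bottle 134 moved px 0
29.475
```

```bash
python3 - <<'E'
from h import *
import pickle
for n in ('scene','top'):
    im=cam(n); a=pickle.load(open(n+'.pkl','rb')); A=cloud(a); C=cloud(im)
    q=(np.hypot(A[...,0]-.512,A[...,1]+.059)<.03)&(A[...,2]>.03)&(A[...,2]<.11)
    print(n,(im['depth']-a['depth'])[q].round(2)[::40].tolist(),C[q][:,2].min().round(2))
E
```

```text
scene [-0.2800000011920929, -0.25, -0.2199999988079071, -0.2199999988079071, -0.23000000417232513, -0.23999999463558197, -0.25, -0.25999999046325684, -0.27000001072883606, -0.2800000011920929, -0.2800000011920929, -0.27000001072883606, -0.25999999046325684, -0.2199999988079071, -0.23000000417232513] 0.03
top [-0.36000001430511475, -0.41999998688697815, -0.41999998688697815, -0.4099999964237213, -0.4099999964237213, -0.46000000834465027] 0.45
```

The arm is only hiding the mug from view (it reads 0.2–0.4 m nearer the cameras). Everything else is in place, so I'll hand in.

```bash
python3 -c "
from workcell import *
print(sign_off())"
```

```text
the job is handed in; nothing more can be done
None
```

I handed the job in at about 30 s: both white jars stand upright in the blue tote, and the follower is held with its pointer on the red mark (measured within about 0.5 mm); the oil bottle and black-lidded jar measured unmoved, the mug was hidden by the arm at the last check but never approached, the arm lightly brushed the monitor once (about 13 N), and I viewed 11 pictures, one over the limit of 10.

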